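# Tip out a cup of gold cutting inserts for inspection

## Task

Tip the four gold inserts out of the blue cup in a heap on the middle of the black mat: bring the cup down close to the mat, turn it mouth down with its rim on the mat, then lift it straight up off the inserts. Pour low, never from a height. Then stand the empty blue cup mouth down on the round green pad and let go.

Things in the scene. Friction and masses are not known exactly. Their poses are not given: they have to be found in the camera images.
- blue_cup_center (a point): Centre of the blue eight-sided cup (0.1 kg, 80 mm long, 56 mm across flats, wall 3 mm), on its axis half-way along. x points to the mouth, y across two upright parallel flats 28 mm either side, z up at the start. It starts lying level, 50 mm up, mouth roughly away from the robot. Gripped across y, fingers 45 degrees down from x, a half turn about the fingers' direction points the mouth down.
- blue_cup_rim (a point): Centre of the blue cup's mouth: on the axis, 40 mm from the cup's centre, same axes. The last 15 mm of the cup is drawn in from 56 to 44 mm outside. Under the cup's middle is a fixed grey rest block 34 mm wide, 64 mm long along x, 22 mm high, on a 90 x 50 x 4 mm plate. An orange cup with dark inserts lies on another rest: not the one.
- mat: Black square rubber mat, 190 x 190 mm, 3 mm thick, fixed to the bench. Origin at the centre of its underside, on the bench.
- pad: Round green pad, 110 mm across, 4 mm thick, fixed to the bench. Origin at the centre of its underside, on the bench.
- gold0_center (a point): Centre of one of the four gold square cutting inserts, 13 x 13 x 6 mm, 15 g, which start loose inside the blue cup.
- gold1_center (a point): Centre of one of the four gold square cutting inserts, 13 x 13 x 6 mm, 15 g, which start loose inside the blue cup.
- gold2_center (a point): Centre of one of the four gold square cutting inserts, 13 x 13 x 6 mm, 15 g, which start loose inside the blue cup.
- gold3_center (a point): Centre of one of the four gold square cutting inserts, 13 x 13 x 6 mm, 15 g, which start loose inside the blue cup.
There are look-alikes about, which are no part of the job. Of the things that look like the pad, the smaller one is meant.

How it is judged:
By the outcome, as a careful person would: the job done as asked, in the order asked, and still so for the second after the job is handed in, with the robot touching nothing.
It also fails if it takes over 56 s, if anything falls off the work surface, if the arm or the gripper's body presses on something with over 40 N, if the wrist force passes 120 N, or if a joint passes its speed limit or range.

## Robot

A 7-joint arm with a two-finger parallel gripper is mounted at the origin on the work surface. World frame = base frame: x ahead of the robot, y to its left, z up, the work surface at z = 0. Lengths are in m, angles in rad, forces in N, time in s.
With the tool pointing down it reaches from about 0.4 to 0.85 m from the base axis. Payload 10.4 kg.
Tool frame: the origin (TCP) lies midway between the tips of the shut fingers; the grasp point (between the pads) lies 19 mm behind it; z points along the fingers, y is the line along which they close (so a half turn about z gives the same grasp; the last joint's range is limited). The gripper opens to 85 mm and grips with 20 to 120 N. Pads are 22 mm wide; open, the fingers measure 114 mm over their backs; the gripper's body (76 mm by 85 mm) begins 54 mm behind the grasp point. The pads swing forward as they close: fully open they stand 13 mm farther back than shut.
Start: joints at [-1.312, 0.332, -0.065, 1.46, 0.022, 1.35, -0.088], TCP at [0.174, 0.6, 0.194] pointing down, gripper open.
Joint ranges: [-2.6, 2.6], [-0.5, 2.12], [-1.47, 1.34], [0.16, 2.42], [-1.27, 4.41], [0.06, 2.06], [-2.6, 2.6]. Speed limits (rad/s): [2.22, 2.22, 2.79, 2.79, 3.14, 3.14, 3.14].

## Interface

Orientations are given as a unit quaternion [x, y, z, w].
In Python, from workcell import get_obs, camera, camera_params, hand_in gives the robot as it stands.
- The arm moves only by the tool carry_out, never from a script. Its argument "commands" is a list that holds one entry, the list of rows, each a list of 6 numbers: the shift along the tool's x, y, z in units of 40 mm (1.0 is 40 mm), then the turn, a rotation vector about the tool's x, y, z in units of 6 degrees (1.0 is 6 degrees). In form: [[[x, y, z, ax, ay, az], ...]]. A call has 1 to 20 rows; each row shifts and turns the commanded pose from where the row before left it, along the tool's axes as they then stand; what a row does not reach is not made up. A row lasts 1/12 s, in which the tool goes at most 41.7 mm and 7.16 degrees, less where a joint would pass 70% of its speed; a pose out of reach is approached as far as the arm can. A call is refused whole if a number of a shift passes 1 or a number of a turn 1, either way. A call with a gripper value outside its range is refused whole. "hand" is the closure, from -1 (fully open) to 1 (shut), set as the call begins (left out, the last holds). The fingers move at their own pace and stop on an object; "force" is the grip in N (left out, the last holds). Time passes only in rows, so rows that do not move let the fingers close. It gives the time, the measured TCP pose, the force, the opening and the grip force at its end, in the units of the state.
- get_obs(): the state, without advancing time (a new reading comes with each control period).
- camera(name): name is "scene" or "top"; returns the picture (480x640x3 uint8, red, green, blue); there is no depth.
- camera_params(name): a dict with "mtx" (3x3 intrinsics, pixels), "k1" (the pictures are not rectified: a ray, as slopes to the right and down, at radius r is drawn at 1 + k1 r^2 times it, then the intrinsics apply), "R" (3x3) and "t" (3): a world point X has camera coordinates R X + t. Camera axes: x right, y down, z forward; pixel columns grow to the right and rows downward; lengths in m; the calibration is good to about 2 mm. A picture is of the moment at which its call begins. camera_params takes no time and is no camera call.
- hand_in(): hands the job in; it is judged then, once.
The state is a dict: "clock": time; "joint_pos": joint angles; "joint_velocities": joint speeds; "tau": joint torques, N m; "position": TCP position; "ee_rot": TCP orientation; "ft_force": force on the tool from outside, world axes, zero at the start; "torque": the same for the moment, N m; "grip_width": opening from 0.0 (shut) to 1.0 (fully open); "grasp_force": force on a finger pad.
Only numpy, scipy, OpenCV 4.12 (cv2) and the standard library are available. Lean on these libraries where they do the work, as an engineer would, in place of code of your own. Each camera call takes 0.05 s, during which the arm holds its last target. There are 200 camera calls.

## Working session

There is one attempt and no reset: what is moved stays moved. The work goes in short steps, Python scripts to look and compute and a tool call to move; the robot and the scene stay as the last step left them, time stands still between calls to the robot, and variables do not carry over. Pictures are saved under pics/ and viewed, at most 10 in all, crops included, and the job is handed in when it is done.

Besides the shell and the picture viewer there is one more tool, called after "Call:" as a command line: name --argument value ..., lists and objects as JSON in quotes. carry_out: Moves the arm, as the interface text tells. Its arguments: {"type":"object","properties":{"commands":{"type":"array"},"hand":{"type":"number"},"force":{"type":"number"}},"required":["commands"]}

```bash
mkdir -p pics; ls; python3 - <<'E'
from workcell import *
import cv2
for n in("scene","top"):
    cv2.imwrite(f"pics/{n}0.png",camera(n)[:,:,::-1]); print(camera_params(n))
print(get_obs())
E
```

```text
pics
{'mtx': array([[615.81458285,   0.        , 323.38930514],
       [  0.        , 615.81458285, 239.02219191],
       [  0.        ,   0.        ,   1.        ]]), 'k1': -0.1678154476610807, 'R': array([[-0.75497976,  0.65543935, -0.02012012],
       [ 0.41203849,  0.45029818, -0.79212109],
       [-0.51012728, -0.60632566, -0.61003226]]), 't': array([ 0.4750265 , -0.12010724,  1.46260857])}
{'mtx': array([[446.13358614,   0.        , 323.03080739],
       [  0.        , 446.13358614, 239.2067864 ],
       [  0.        ,   0.        ,   1.        ]]), 'k1': -0.05332800231158886, 'R': array([[-0.01810872, -0.99967135,  0.01814557],
       [-0.99502766,  0.01624092, -0.0982659 ],
       [ 0.0979389 , -0.01983481, -0.99499475]]), 't': array([-0.08586597,  0.53683855,  0.93197654])}
{'clock': 0.1, 'joint_pos': array([-1.31160082,  0.33282508, -0.06472772,  1.46087712,  0.02161798,
        1.3498996 , -0.08846488]), 'joint_velocities': array([-0.00256171, -0.0007814 , -0.0002953 , -0.00174332,  0.00193629,
       -0.00069293, -0.00159931]), 'tau': array([ 1.98530288e-03, -6.26759577e+01,  4.94899834e-02, -3.92422199e+01,
        1.64488860e-02,  7.24330719e-03, -2.86346665e-05]), 'position': array([0.17368639, 0.59997011, 0.1927759 ]), 'ee_rot': array([ 1.40389960e-01,  9.90096070e-01, -6.53800242e-04, -5.82702335e-05]), 'ft_force': array([ 0.15861548,  1.16711543, -0.4970109 ]), 'torque': array([ 0.00557321, -0.03734361,  0.03008338]), 'grasp_force': 0.0, 'grip_width': 0.9984123841013322}
```

View pics/scene0.png

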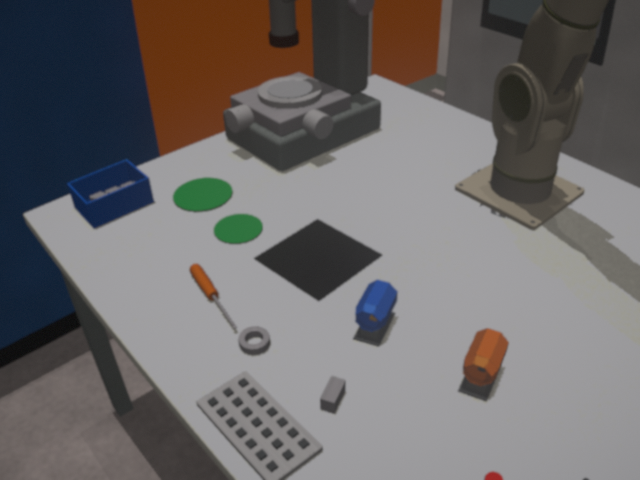

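View pics/top0.png

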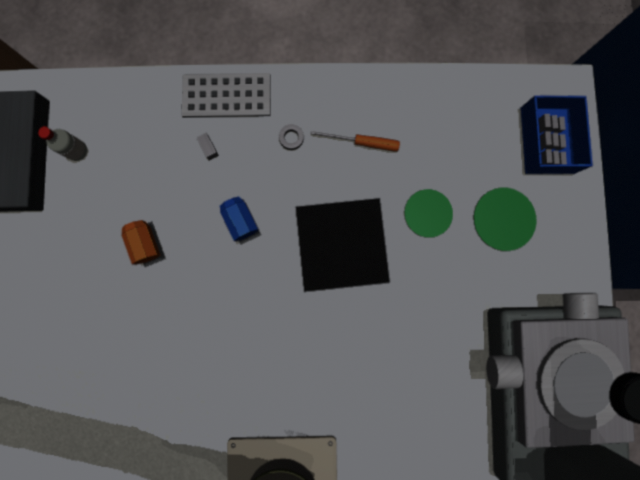

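Top view: the blue cup is at (238,218), the orange decoy cup at (140,242) and a blue bin at (556,135). The small green pad is at (428,213), the large decoy pad at (505,219) and the mat at (342,245). In the scene view the blue cup is at (376,305), its mouth facing down-left with gold inside. I choose the blue octagonal cup at (238,218) and the smaller pad at (428,213).

```bash
cat > h.py <<'E'
import numpy as np, cv2
from workcell import *
from scipy.optimize import minimize
P={n:camera_params(n) for n in("scene","top")}
def proj(n,X):
    p=P[n]; c=np.atleast_2d(X)@p["R"].T+p["t"]; s=c[:,:2]/c[:,2:]
    s=s*(1+p["k1"]*(s**2).sum(1,keepdims=True))
    return s*p["mtx"][0,0]+p["mtx"][:2,2]
def back(n,uv,z):
    p=P[n]; d=np.array([p["k1"],0,0,0.])
    s=cv2.undistortPoints(np.float64(uv).reshape(-1,1,2),p["mtx"],d)[:,0]
    r=np.c_[s,np.ones(len(s))]@p["R"]; o=-p["R"].T@p["t"]
    return o+r*((z-o[2])/r[:,2:])
def blob(m,near):
    k,l,st,c=cv2.connectedComponentsWithStats(m.astype(np.uint8))
    ok=[i for i in range(1,k) if st[i,4]>30]
    i=min(ok,key=lambda i:np.hypot(*(c[i]-near))); return (l==i).astype(np.uint8)
def hull(m):
    c=max(cv2.findContours(m,0,1)[0],key=cv2.contourArea); return cv2.convexHull(c)[:,0].astype(float)
def cupmodel():
    a=np.deg2rad(22.5+45*np.arange(8)); o=np.c_[np.cos(a),np.sin(a)]/np.cos(np.pi/8)
    return np.vstack([np.c_[np.full(8,x),r*o] for x,r in((-.04,.028),(.025,.028),(.04,.022))])
def fill(h,off,S=8):
    m=np.zeros((120*S,120*S),np.uint8); cv2.fillConvexPoly(m,np.int32(np.round((h-off+.5)*S)),1); return m
E
python3 - <<'E'
from h import *
I={n:cv2.imread(f"pics/{n}0.png") for n in P}
H={n:cv2.cvtColor(I[n],cv2.COLOR_BGR2HSV) for n in P}
near={"scene":(376,305),"top":(238,218)}; T={}
for n in P:
    h=H[n]; m=(abs(h[...,0].astype(int)-115)<14)&(h[...,1]>130)&(h[...,2]>45)
    m=blob(m,near[n]); 
    hu=hull(m); off=np.floor(hu.mean(0))-60; b=cv2.resize(m[int(off[1]):int(off[1])+120,int(off[0]):int(off[0])+120],None,fx=8,fy=8,interpolation=0)
    c=max(cv2.findContours(b,0,1)[0],key=cv2.contourArea); f=np.zeros_like(b); cv2.fillConvexPoly(f,cv2.convexHull(c),1); T[n]=(f,off)
M=cupmodel()
def cost(q,ns=("scene","top")):
    c,s=np.cos(q[2]),np.sin(q[2]); R=np.array([[c,-s,0],[s,c,0],[0,0,1]]); X=M@R.T+[q[0],q[1],.05]; e=0
    for n in ns:
        f=fill(cv2.convexHull(proj(n,X).astype(np.float32))[:,0],T[n][1]); e+=(f^T[n][0]).sum()/T[n][0].sum()
    return e
x0=back("top",near["top"],.06)[0]
for ns in(("scene","top"),("top",),("scene",)):
    r=min((minimize(cost,[x0[0],x0[1],y],args=(ns,),method="Nelder-Mead",options=dict(initial_simplex=np.array([x0[0],x0[1],y])+np.array([[0,0,0],[.01,0,0],[0,.01,0],[0,0,.2]]))) for y in(0,.3,.6)),key=lambda r:r.fun); print(ns,r.x,r.fun)
for n,mm,pp in(("top",(342,245),(428,213)),("scene",(318,257),(238,228))):
    h=H[n]; g=blob((abs(h[...,0].astype(int)-65)<15)&(h[...,1]>120),pp); c=max(cv2.findContours(g,0,1)[0],key=cv2.contourArea)
    hp=back(n,c[:,0],.004)[:,:2]; print(n,"pad",cv2.minEnclosingCircle(hp.astype(np.float32)), hp.max(0)/2+hp.min(0)/2)
    g=blob((h[...,2]<45)&(h[...,1]<120),mm); c=max(cv2.findContours(g,0,1)[0],key=cv2.contourArea)
    print(n,"mat",cv2.minAreaRect((back(n,c[:,0],.003)[:,:2]).astype(np.float32)))
cv2.imwrite("pics/crop.png",np.hstack([cv2.resize(I["scene"][255:355,326:426],(400,400)),cv2.resize(I["top"][180:260,200:280],(400,400))]))
E
```

```text
('scene', 'top') [0.5812909  0.08409801 0.46172819] 0.5400798693517529
('top',) [0.58283168 0.08523139 0.47124996] 0.08854230252716395
('scene',) [0.56803774 0.07350535 0.50431153] 0.40339699706609905
top pad ((0.5930052399635315, -0.33142054080963135), 0.053151391446590424) [ 0.59276392 -0.3312166 ]
top mat ((0.5261856317520142, -0.1369115114212036), (0.18736712634563446, 0.1878342181444168), 4.947471618652344)
scene pad ((0.59601229429245, -0.32607579231262207), 0.05133451893925667) [ 0.59619475 -0.32596562]
scene mat ((0.5674921870231628, -0.13190272450447083), (0.10248242318630219, 0.1490224450826645), 6.425334930419922)
```

View pics/crop.png

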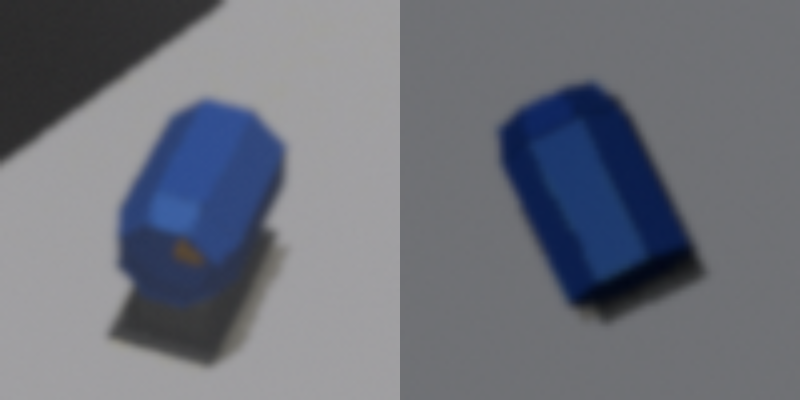

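The crop confirms a blue eight-sided cup with its mouth to upper left in the top view, and gold at the mouth in the scene view. I'll fix the scene masks and write a planner that gives one repeated row per move.

```bash
cat >> h.py <<'E'
from scipy.spatial.transform import Rotation as Ro
def cupfit(I,near,z=.05,x0=None,x=None,ns=("scene","top")):
    T={}
    for n in ns:
        h=cv2.cvtColor(I[n],cv2.COLOR_BGR2HSV); m=blob((abs(h[...,0].astype(int)-113)<18)&(h[...,1]>110),near[n])
        m=cv2.morphologyEx(m,cv2.MORPH_OPEN,np.ones((3,3))); hu=hull(m); off=np.floor(hu.mean(0))-60; 
        b=cv2.resize(m[int(off[1]):int(off[1])+120,int(off[0]):int(off[0])+120],None,fx=8,fy=8,interpolation=0)
        c=max(cv2.findContours(b,0,1)[0],key=cv2.contourArea); f=np.zeros_like(b); cv2.fillConvexPoly(f,cv2.convexHull(c),1); T[n]=(f,off)
    M=cupmodel()
    def cost(q):
        X=Ro.from_euler("z",q[2]).apply(M)+[q[0],q[1],z]; e=0
        for n in ns: e+=(fill(cv2.convexHull(proj(n,X).astype(np.float32))[:,0],T[n][1])^T[n][0]).sum()/T[n][0].sum()
        return e
    a=back("top",near["top"],.06)[0]
    r=min((minimize(cost,[a[0],a[1],y],method="Nelder-Mead",options=dict(initial_simplex=np.array([a[0],a[1],y])+np.array([[0,0,0],[.01,0,0],[0,.01,0],[0,0,.2]]))) for y in(0,.3,.6)),key=lambda r:r.fun)
    return r.x,r.fun
def frame(z,y): # tool rotation from z and y axes
    z=np.array(z,float);z/=np.linalg.norm(z); y=np.array(y,float); y-=z*(y@z); y/=np.linalg.norm(y)
    return Ro.from_matrix(np.c_[np.cross(y,z),y,z])
def cupgrip(yaw,el=45,flip=False):  # tool orientation; el = degrees down
    e=np.deg2rad(el); s=1 if flip else -1
    return frame([np.cos(e)*np.cos(yaw),np.cos(e)*np.sin(yaw),-np.sin(e)],[-s*np.sin(yaw),s*np.cos(yaw),0])
def plan(R1,p1,R0=None,p0=None,N=None,w=None):
    o=get_obs(); R0=R0 or Ro.from_quat(o["ee_rot"]); p0=o["position"] if p0 is None else p0
    w=(R0.inv()*R1).as_rotvec() if w is None else w; d=R0.inv().apply(np.array(p1)-p0)
    N=N or int(np.ceil(max(np.abs(np.rad2deg(w)).max()/5.6,np.linalg.norm(d)*1.2/.030,1)))
    A=sum(Ro.from_rotvec(w*k/N).as_matrix() for k in range(N)); s=np.linalg.solve(A,d)
    print(f"N={N} row",np.round(np.r_[s/.04,np.rad2deg(w)/N/6],3).tolist())
    p,R=np.array(p0),R0
    for k in range(N): p=p+R.apply(s); R=R*Ro.from_rotvec(w/N)
    k=N//2; R=R0;p=np.array(p0)
    for _ in range(k): p=p+R.apply(s); R=R*Ro.from_rotvec(w/N)
    print(" mid",p.round(3),"j",o["joint_pos"].round(2))
E
python3 - <<'E'
from h import *
I={n:cv2.imread(f"pics/{n}0.png") for n in P}; near={"scene":(376,305),"top":(238,218)}
for ns in(("scene","top"),("top",),("scene",)): q,f=cupfit(I,near,ns=ns); print(ns,q,f)
q=cupfit(I,near)[0]
h=cv2.cvtColor(I["scene"],cv2.COLOR_BGR2HSV)
g=blob((h[...,2]<75),(318,257)); c=max(cv2.findContours(g,0,1)[0],key=cv2.contourArea); print(cv2.minAreaRect((back("scene",c[:,0],.003)[:,:2]).astype(np.float32)))
R=cupgrip(q[2]); z=R.apply([0,0,1]); C=np.r_[q[:2],.05]; pre=C+(.019-.12)*z
print("pre",pre); o=get_obs(); R0=Ro.from_quat(o["ee_rot"])
w=(R0.inv()*R).as_rotvec(); print(np.rad2deg(w)); plan(R,pre)
E
```

```text
('scene', 'top') [0.58045199 0.08397993 0.44745628] 0.17941016522657519
('top',) [0.58037236 0.08396985 0.44068316] 0.030408291099595693
('scene',) [0.58127532 0.08484407 0.53724102] 0.13500477772216407
((0.5297843813896179, -0.13251619040966034), (0.18464528024196625, 0.18528763949871063), 4.943584442138672)
pre [0.51606524 0.05307934 0.12141778]
[-53.62797262  20.54267038 129.39029399]
N=26 row [-0.731, 0.292, -0.154, -0.344, 0.132, 0.829]
 mid [0.523 0.427 0.24 ] j [-1.31  0.33 -0.06  1.46  0.02  1.35 -0.09]
```

Call:
carry_out --commands '[[[-0.73,0.29,-0.2,-0.34,0.13,0.83],[-0.73,0.29,-0.2,-0.34,0.13,0.83],[-0.73,0.29,-0.2,-0.34,0.13,0.83],[-0.73,0.29,-0.2,-0.34,0.13,0.83],[-0.73,0.29,-0.2,-0.34,0.13,0.83],[-0.73,0.29,-0.2,-0.34,0.13,0.83],[-0.73,0.29,-0.2,-0.34,0.13,0.83],[-0.73,0.29,-0.2,-0.34,0.13,0.83],[-0.73,0.29,-0.2,-0.34,0.13,0.83],[-0.73,0.29,-0.2,-0.34,0.13,0.83],[-0.73,0.29,-0.2,-0.34,0.13,0.83],[-0.73,0.29,-0.2,-0.34,0.13,0.83],[-0.73,0.29,-0.2,-0.34,0.13,0.83],[-0.73,0.29,-0.2,-0.34,0.13,0.83],[-0.73,0.29,-0.2,-0.34,0.13,0.83],[-0.73,0.29,-0.2,-0.34,0.13,0.83]]]' --hand -1 --force 40

```text
clock: 1.43
position: [0.5577, 0.3307, 0.2585]
ee_rot: [0.728, 0.628, 0.27, -0.062]
ft_force: [0.8, -0.2, -0.1]
grip_width: 0.999
grasp_force: 0.0
```

```bash
python3 - <<'E'
from h import *
R=cupgrip(.445); z=R.apply([0,0,1]); C=np.array([.5805,.084,.05]); plan(R,C+(.019-.12)*z)
print(get_obs()["position"],get_obs()["joint_velocities"].round(2))
E
```

```text
N=13 row [-0.578, 0.217, -0.063, -0.264, 0.104, 0.636]
 mid [0.569 0.192 0.209] j [-0.8  -0.04  0.33  1.86 -0.32  0.83 -0.45]
[0.55767495 0.33072981 0.25853286] [ 0.33 -0.43  0.28  0.62 -0.19 -0.48 -0.29]
```

Call:
carry_out --commands '[[[-0.58,0.22,-0.06,-0.26,0.1,0.64],[-0.58,0.22,-0.06,-0.26,0.1,0.64],[-0.58,0.22,-0.06,-0.26,0.1,0.64],[-0.58,0.22,-0.06,-0.26,0.1,0.64],[-0.58,0.22,-0.06,-0.26,0.1,0.64],[-0.58,0.22,-0.06,-0.26,0.1,0.64],[-0.58,0.22,-0.06,-0.26,0.1,0.64],[-0.58,0.22,-0.06,-0.26,0.1,0.64],[-0.58,0.22,-0.06,-0.26,0.1,0.64],[-0.58,0.22,-0.06,-0.26,0.1,0.64],[-0.58,0.22,-0.06,-0.26,0.1,0.64],[0,0,0,0,0,0],[0,0,0,0,0,0],[0,0,0,0,0,0]]]'

```text
clock: 2.6
position: [0.5395, 0.0896, 0.1493]
ee_rot: [0.888, 0.277, 0.359, -0.083]
ft_force: [-0.6, 0.1, 0.6]
grip_width: 1.004
grasp_force: 0.0
```

```bash
python3 - <<'E'
from h import *
R=cupgrip(.445); z=R.apply([0,0,1]); C=np.array([.5805,.084,.05]); plan(R,C+(.019-.12)*z)
print(get_obs()["position"],get_obs()["joint_velocities"].round(2))
I={n:camera(n)[:,:,::-1] for n in P}
cv2.imwrite("pics/pre.png",np.hstack([cv2.resize(I["scene"][180:400,270:490],(400,400)),cv2.resize(I["top"][150:350,160:360],(400,400))]))
E
```

```text
N=3 row [-0.398, 0.152, -0.052, -0.19, 0.093, 0.432]
 mid [0.532 0.077 0.14 ] j [-0.59 -0.3   0.52  2.39 -0.52  0.38 -0.58]
[0.53949721 0.08964061 0.14934356] [-0.01  0.01 -0.01 -0.02  0.   -0.    0.  ]
```

View pics/pre.png

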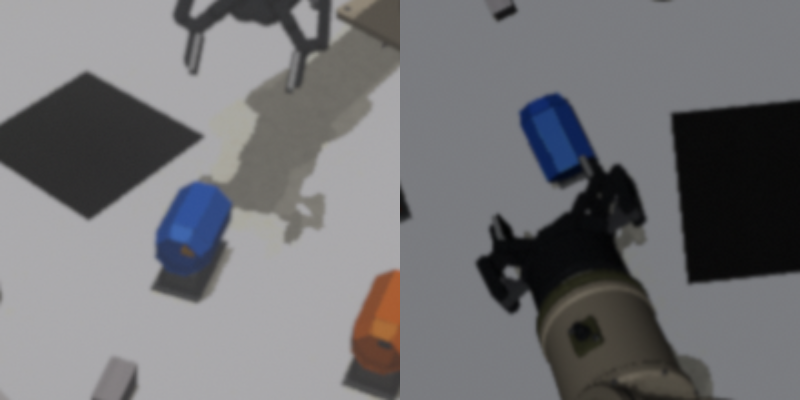

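The gripper is behind and above the cup and roughly aligned, with its fingers at crop positions (195,50) and (295,75). Joint 4 is near its limit, so I'll align closer to the cup.

```bash
python3 - <<'E'
from h import *
R=cupgrip(.445); z=R.apply([0,0,1]); C=np.array([.5805,.084,.05]); p=C-.056*z+[0,0,.03]; print(p); plan(R,p,N=6); plan(R,C+.018*z,R0=R,p0=p,N=6)
E
```

```text
[0.54475844 0.06695474 0.11959798]
N=6 row [-0.111, 0.089, 0.071, -0.095, 0.046, 0.217]
 mid [0.543 0.078 0.135] j [-0.59 -0.3   0.52  2.39 -0.52  0.38 -0.58]
N=6 row [-0.088, -0.0, 0.397, 0.0, 0.0, 0.0]
 mid [0.568 0.078 0.078] j [-0.59 -0.3   0.52  2.39 -0.52  0.38 -0.58]
```

Call:
carry_out --commands '[[[-0.11,0.09,0.07,-0.1,0.05,0.22],[-0.11,0.09,0.07,-0.1,0.05,0.22],[-0.11,0.09,0.07,-0.1,0.05,0.22],[-0.11,0.09,0.07,-0.1,0.05,0.22],[-0.11,0.09,0.07,-0.1,0.05,0.22],[-0.11,0.09,0.07,-0.1,0.05,0.22],[0,0,0,0,0,0],[0,0,0,0,0,0],[0,0,0,0,0,0]]]'

```text
clock: 3.45
position: [0.5424, 0.0721, 0.1313]
ee_rot: [0.897, 0.227, 0.37, -0.08]
ft_force: [-0.2, 0.2, 0.5]
grip_width: 1.002
grasp_force: 0.0
```

```bash
python3 - <<'E'
from h import *
R=cupgrip(.445); z=R.apply([0,0,1]); C=np.array([.5805,.084,.05]);  plan(R,C+.018*z,N=6); print(get_obs()["position"])
E
```

```text
N=6 row [-0.122, 0.023, 0.431, -0.019, 0.014, 0.073]
 mid [0.567 0.081 0.084] j [-0.07 -0.2   0.07  2.42 -0.99  0.37 -0.23]
[0.54241026 0.07206837 0.1313204 ]
```

Call:
carry_out --commands '[[[-0.12,0.02,0.43,-0.02,0.01,0.07],[-0.12,0.02,0.43,-0.02,0.01,0.07],[-0.12,0.02,0.43,-0.02,0.01,0.07],[-0.12,0.02,0.43,-0.02,0.01,0.07],[0,0,0,0,0,0],[0,0,0,0,0,0],[0,0,0,0,0,0]]]'

```text
clock: 4.03
position: [0.5653, 0.0808, 0.0971]
ee_rot: [0.899, 0.219, 0.371, -0.084]
ft_force: [0.7, -0.2, 0.8]
grip_width: 1.002
grasp_force: 0.0
```

```bash
python3 - <<'E'
from h import *
R=cupgrip(.445); z=R.apply([0,0,1]); C=np.array([.5805,.084,.05]);  plan(R,C+.018*z,N=4); print(get_obs()["position"])
E
```

```text
N=4 row [-0.141, 0.023, 0.388, -0.027, 0.012, 0.069]
 mid [0.579 0.085 0.067] j [-0.39 -0.1   0.36  2.42 -1.26  0.29  0.04]
[0.56530258 0.08084214 0.09713947]
```

Call:
carry_out --commands '[[[-0.14,0.02,0.39,-0.03,0.01,0.07],[-0.14,0.02,0.39,-0.03,0.01,0.07],[-0.14,0.02,0.39,-0.03,0.01,0.07],[0,0,0,0,0,0],[0,0,0,0,0,0],[0,0,0,0,0,0]]]'

```text
clock: 4.53
position: [0.576, 0.0795, 0.0951]
ee_rot: [0.898, 0.216, 0.375, -0.083]
ft_force: [0.1, -0.1, 0.1]
grip_width: 0.996
grasp_force: 0.0
```

```bash
python3 - <<'E'
from h import *
R=cupgrip(.445); z=R.apply([0,0,1]); C=np.array([.5805,.084,.05]);  plan(R,C+.018*z,N=4); print(get_obs()["position"])
E
```

```text
N=4 row [-0.173, -0.015, 0.338, -0.015, -0.007, 0.057]
 mid [0.584 0.084 0.066] j [-0.77 -0.11  0.75  2.42 -1.27  0.26  0.07]
[0.5759516  0.07946936 0.09510297]
```

Joints 4 and 5 are both at their limits, so this branch doesn't reach. I'll identify the kinematics from the logged poses so I can choose a branch that does.

```bash
cat > fk.py <<'E'
from h import *
import itertools
from scipy.optimize import least_squares
D=[([-1.3116,0.3328,-0.0647,1.4609,0.0216,1.3499,-0.0885],[.17369,.59997,.19278],[.1404,.9901,-.0007,-.0001]),
([-.59,-.3,.52,2.39,-.52,.38,-.58],[.5395,.0896,.1493],[.888,.277,.359,-.083]),
([-.07,-.2,.07,2.42,-.99,.37,-.23],[.5424,.0721,.1313],[.897,.227,.37,-.08]),
([-.39,-.1,.36,2.42,-1.26,.29,.04],[.5653,.0808,.0971],[.899,.219,.371,-.084]),
([-.77,-.11,.75,2.42,-1.27,.26,.07],[.576,.0795,.0951],[.898,.216,.375,-.083])]
def fk(q,g,sg):
    p=np.zeros(3);R=Ro.identity(); d1,L1,L2,L3,ae,af,aw,a1=g
    R=R*Ro.from_euler("z",sg[0]*q[0]); p=p+R.apply([a1,0,d1]); R=R*Ro.from_euler("y",q[1])*Ro.from_euler("z",sg[1]*q[2]); p=p+R.apply([ae,0,L1])
    R=R*Ro.from_euler("y",q[3])*Ro.from_euler("z",sg[2]*q[4]); p=p+R.apply([af,0,L2])
    R=R*Ro.from_euler("y",q[5])*Ro.from_euler("z",sg[3]*q[6]+sg[4]); p=p+R.apply([aw*0,0,L3]); 
    return p,R
LO=np.array([-2.6,-.5,-1.47,.16,-1.27,.06,-2.6]);HI=np.array([2.6,2.12,1.34,2.42,4.41,2.06,2.6])
E
python3 - <<'E'
from fk import *
best=[]
for sg in itertools.product((-1,1),(-1,1),(-1,1),(-1,1),(np.pi/2,-np.pi/2,0,np.pi)):
    e=max((fk(q,np.zeros(8),sg)[1].inv()*Ro.from_quat(r)).magnitude() for q,p,r in D); best.append((e,sg))
best.sort(); print(best[:3])
sg=best[0][1]
r=least_squares(lambda g:np.r_[np.ravel([fk(q,g,sg)[0]-p for q,p,_ in D]),1e-3*g],[.33,.33,.35,.25,0,0,0,0])
print(r.x.round(4),np.abs(r.fun[:15]).max())
E
```

```text
[(0.008583078751393742, (-1, -1, -1, -1, 1.5707963267948966)), (1.159239204651338, (-1, -1, -1, 1, 1.5707963267948966)), (1.1741294630083596, (1, 1, 1, 1, -1.5707963267948966))]
[ 0.0632  0.6538  0.3892  0.5196 -0.0462 -0.1042  0.      0.0524] 0.03661854676945972
```

```bash
cat >> fk.py <<'E'
sg=(-1,-1,-1,-1,np.pi/2)
def fk(q,g,sg=sg):
    d1,L1,L2,L3,ae,af,aw,a1=g
    R=Ro.from_euler("z",sg[0]*q[0]); p=R.apply([a1,0,d1]); R=R*Ro.from_euler("y",q[1])*Ro.from_euler("z",sg[1]*q[2]); p=p+R.apply([ae,0,L1])
    R=R*Ro.from_euler("y",q[3]); p=p+R.apply([af,0,L2]); R=R*Ro.from_euler("z",sg[2]*q[4])
    R=R*Ro.from_euler("y",q[5]); p=p+R.apply([aw,0,L3]); R=R*Ro.from_euler("z",sg[3]*q[6]+sg[4]); 
    return p,R
E
python3 - <<'E'
from fk import *
f=lambda g:np.r_[np.ravel([fk(q,g,sg)[0]-p for q,p,_ in D]),1e-3*(g-[.27,.29,.34,.3,.05,-.05,.05,0])]
r=least_squares(f,[.27,.29,.34,.3,.05,-.05,.05,0])
print(r.x.round(4),r.fun[:15].round(4))
E
```

```text
[ 0.0264  0.5902  0.3832  0.4756 -0.128  -0.1306 -0.0946  0.055 ] [-0.035   0.0075  0.0004 -0.0162  0.0087  0.0101  0.0066  0.0011 -0.0041
  0.0118 -0.0024 -0.0024 -0.0046 -0.0042 -0.0041]
```

Call:
carry_out --commands '[[[0.5,0,-0.5,0,0,0],[0.5,0,-0.5,0,0,0],[0.5,0,-0.5,0,0,0],[0.3,0,-0.2,0,0,-0.5],[0,0,0,0,0,-1],[0,0,0,0,0,-1],[0,0,0,0,0,-1],[0,0,0,0,0,-1],[0,0,0,0,0,-1],[0,0,0,0,0,-1],[0,0,0,0,0,-1],[0,0,0,0,0,-1],[0,0,0,0,0,-1],[0,0,0,0,0,-1],[0,0,0,0,0,-1],[0,0,0,0,0,-1],[0,0,0,0,0,-1],[0,0,0,0,0,-1]]]'

```text
clock: 6.03
position: [0.5778, 0.0834, 0.1649]
ee_rot: [0.5, 0.776, 0.332, 0.195]
ft_force: [-0.6, 0.6, -0.3]
grip_width: 1.001
grasp_force: 0.0
```

```bash
python3 - <<'E'
from fk import *
o=get_obs(); print(o["joint_pos"].round(4).tolist(),o["position"].round(4).tolist(),o["ee_rot"].round(3).tolist())
E
```

```text
[-0.8294, -0.3141, 0.7353, 2.348, -0.304, 0.3083, 0.6426] [0.5778, 0.0834, 0.1649] [0.5, 0.776, 0.332, 0.195]
```

Call:
carry_out --commands '[[[0,0,0,0,0,-1],[0,0,0,0,0,-1],[0,0,0,0,0,-1],[0,0,0,0,0,-1],[0,0,0,0,0,-1],[0,0,0,0,0,-1],[0,0,0,0,0,-1],[0,0,0,0,0,-1],[0,0,0,0,0,-1],[0,0,0,0,0,-1],[0,0,0,0,0,-1],[0,0,0,0,0,-1],[0,0,0,0,0,-1],[0,0,0,0,0,-1],[0,0,0,0,0,-1],[0,0,0,0,0,-1],[0,0,0,0,0,0],[0,0,0,0,0,0]]]'

```text
clock: 7.53
position: [0.578, 0.0836, 0.1653]
ee_rot: [-0.238, 0.892, 0.079, 0.377]
ft_force: [-0.3, -0.4, -0.5]
grip_width: 0.998
grasp_force: 0.0
```

```bash
python3 - <<'E'
from fk import *
o=get_obs(); print(o["joint_pos"].round(4).tolist(),o["position"].round(4).tolist(),o["ee_rot"].round(3).tolist())
D+=[([-.8,-.04,.33,1.86,-.32,.83,-.45],[.5577,.3307,.2585],0),([-0.8294, -0.3141, 0.7353, 2.348, -0.304, 0.3083, 0.6426],[0.5778, 0.0834, 0.1649],0),(o["joint_pos"],o["position"],0)]
S=lambda q:[Ro.from_euler("z",-q[0]),Ro.from_euler("y",q[1])*Ro.from_euler("z",-q[2]),Ro.from_euler("y",q[3])*Ro.from_euler("z",-q[4]),Ro.from_euler("y",q[5])]
def row(q):
    R=Ro.identity();c=[]
    for r in S(q): R=R*r; c.append(R.as_matrix())
    return np.hstack(c)
A=np.vstack([row(q) for q,_,_ in D]); b=np.ravel([p for _,p,_ in D]); 
for cols in(range(12),[0,2,3,5,6,8,9,11],[2,5,8,11],[2,3,5,6,8,11]):
    cols=list(cols); x=np.linalg.lstsq(np.vstack([A[:,cols],.03*np.eye(len(cols))]),np.r_[b,np.zeros(len(cols))],rcond=None)[0]; print(cols,x.round(3),"res",np.abs(A[:,cols]@x-b).reshape(-1,3).max(1).round(3))
E
```

```text
[-1.1076, -0.4739, 0.9487, 2.3543, 0.3035, 0.3278, 1.78] [0.578, 0.0836, 0.1653] [-0.238, 0.892, 0.079, 0.377]
[0, 1, 2, 3, 4, 5, 6, 7, 8, 9, 10, 11] [ 0.002 -0.022  0.25   0.026 -0.023  0.428 -0.005  0.     0.482  0.012
  0.     0.353] res [0.002 0.002 0.002 0.002 0.001 0.003 0.001 0.001]
[0, 2, 3, 5, 6, 8, 9, 11] [-0.019  0.182  0.134  0.384 -0.058  0.458  0.062  0.266] res [0.046 0.013 0.008 0.012 0.016 0.016 0.004 0.014]
[2, 5, 8, 11] [0.231 0.457 0.524 0.338] res [0.045 0.033 0.032 0.034 0.028 0.034 0.029 0.026]
[2, 3, 5, 6, 8, 11] [ 0.17   0.038  0.479 -0.045  0.445  0.377] res [0.042 0.01  0.006 0.012 0.015 0.025 0.013 0.02 ]
```

```bash
cat >> fk.py <<'E'
D+=[([-.8,-.04,.33,1.86,-.32,.83,-.45],[.5577,.3307,.2585],0),([-0.8294, -0.3141, 0.7353, 2.348, -0.304, 0.3083, 0.6426],[0.5778, 0.0834, 0.1649],0),([-1.1076, -0.4739, 0.9487, 2.3543, 0.3035, 0.3278, 1.78],[0.578, 0.0836, 0.1653],0)]
def chain(q):
    R=Ro.identity();c=[]
    for r in [Ro.from_euler("z",-q[0]),Ro.from_euler("y",q[1])*Ro.from_euler("z",-q[2]),Ro.from_euler("y",q[3])*Ro.from_euler("z",-q[4]),Ro.from_euler("y",q[5])]: R=R*r; c.append(R.as_matrix())
    return np.hstack(c),R*Ro.from_euler("z",np.pi/2-q[6])
_A=np.vstack([chain(q)[0] for q,_,_ in D]);_b=np.ravel([p for _,p,_ in D]);
G=np.linalg.lstsq(np.vstack([_A,.01*np.eye(12)]),np.r_[_b,np.zeros(12)],rcond=None)[0]
def fk(q): c,R=chain(q); return c@G,R
def ik(p,R,q0,reg=.01,lo=LO,hi=HI):
    def f(q): a,b=fk(q); return np.r_[(a-p)*10,(b.inv()*R).as_rotvec()*3,reg*(q-q0)]
    r=least_squares(f,np.clip(q0,lo+1e-3,hi-1e-3),bounds=(lo,hi)); a,b=fk(r.x); return r.x,np.linalg.norm(a-p),(b.inv()*R).magnitude()
E
python3 - <<'E'
from fk import *
print(G.round(3)); rng=np.random.default_rng(0); C=np.array([.5805,.084,.05])
def sols(p,R,tag):
    out=[]
    for _ in range(60):
        q,e,a=ik(p,R,rng.uniform(LO,HI),1e-4)
        if e<.002 and a<.01: out.append((np.min(np.minimum(q-LO,HI-q)),q.round(2)))
    out.sort(key=lambda t:-t[0]); print(tag,len(out))
    for m,q in out[:4]: print("  ",round(m,2),q.tolist())
for el in(45,55,65):
  for fl in(False,True):
    R=cupgrip(.445,el,fl); sols(C+.018*R.apply([0,0,1]),R,("grasp",el,fl))
for yaw in(-.26,.1):
  for fl in(False,True):
    R=cupgrip(yaw,45,fl); sols(np.array([.528,-.135,.045])+.019*R.apply([0,0,1]),R,("pour",yaw,fl))
E
```

```text
[ 0.001 -0.022  0.252  0.016 -0.024  0.437 -0.004  0.     0.484  0.008
  0.     0.366]
('grasp', 45, False) 39
   0.06 [0.58, 0.18, -0.65, 2.36, 4.27, 0.21, 0.8]
   0.05 [0.28, 0.14, -0.35, 2.37, 4.29, 0.25, 0.74]
   0.03 [-0.06, 0.13, -0.0, 2.39, 4.3, 0.29, 0.7]
   0.02 [-0.35, 0.12, 0.3, 2.4, 4.32, 0.33, 0.68]
('grasp', 45, True) 30
   0.08 [1.25, 0.53, -1.39, 2.33, 1.81, 0.16, 0.35]
   0.07 [0.71, 0.2, -0.78, 2.35, 4.25, 0.18, -2.3]
   0.07 [0.68, 0.19, -0.75, 2.35, 4.26, 0.19, -2.31]
   0.06 [1.22, 0.48, -1.36, 2.33, 1.89, 0.12, 0.24]
('grasp', 55, False) 35
   0.2 [1.08, 0.38, -1.26, 2.21, 0.57, 0.26, -1.69]
   0.2 [1.07, 0.37, -1.25, 2.21, 0.54, 0.26, -1.66]
   0.19 [1.05, 0.36, -1.23, 2.21, 0.49, 0.25, -1.62]
   0.19 [1.09, 0.4, -1.28, 2.21, 0.63, 0.27, -1.74]
('grasp', 55, True) 27
   0.17 [0.48, 0.16, -0.61, 2.23, -0.51, 0.23, 2.4]
   0.15 [0.7, 0.2, -0.84, 2.22, -0.28, 0.21, 2.19]
   0.15 [0.71, 0.2, -0.84, 2.22, -0.27, 0.21, 2.19]
   0.15 [0.71, 0.2, -0.84, 2.22, -0.27, 0.21, 2.18]
('grasp', 65, False) 41
   0.34 [0.76, 0.3, -0.98, 2.08, 0.27, 0.48, -1.49]
   0.34 [0.73, 0
[... 170 characters left out ...]
.34 [0.86, 0.35, -1.1, 2.08, 0.39, 0.5, 1.56]
   0.34 [0.85, 0.34, -1.08, 2.08, 0.38, 0.49, 1.57]
   0.34 [0.83, 0.34, -1.07, 2.08, 0.36, 0.49, 1.59]
   0.34 [0.89, 0.37, -1.13, 2.08, 0.44, 0.51, 1.53]
('pour', -0.26, False) 0
('pour', -0.26, True) 0
('pour', 0.1, False) 16
   0.0 [1.49, 0.22, -1.12, 2.42, 4.37, 0.2, 0.84]
   0.0 [1.49, 0.22, -1.12, 2.42, 4.37, 0.2, 0.84]
   0.0 [1.72, 0.38, -1.36, 2.42, 3.97, 0.06, 1.33]
   0.0 [1.72, 0.38, -1.36, 2.42, 3.97, 0.06, 1.33]
('pour', 0.1, True) 24
   0.0 [1.78, 0.48, -1.46, 2.41, 1.98, 0.06, 0.22]
   0.0 [1.79, 0.5, -1.47, 2.41, 1.87, 0.08, 0.35]
   0.0 [1.49, 0.22, -1.12, 2.42, 4.37, 0.2, -2.3]
   0.0 [1.49, 0.22, -1.12, 2.42, 4.37, 0.2, -2.3]
```

```bash
cat > s.py <<'E'
from fk import *
rng=np.random.default_rng(0)
def best(p,R,n=25):
    b=(-1,None)
    for _ in range(n):
        q,e,a=ik(p,R,rng.uniform(LO,HI),1e-4)
        if e<.002 and a<.01: b=max(b,(np.min(np.minimum(q-LO,HI-q)),q.round(2).tolist()))
    return b
E
python3 - <<'E'
from s import *
for nm,c in(("mat",[.528,-.135,.045]),("pad",[.5945,-.329,.046])):
  for el in(45,38):
    for yaw in np.arange(-3,3.1,.6):
      R=cupgrip(yaw,el,False); m,q=best(np.array(c)+.019*R.apply([0,0,1]),R,14)
      if m>.03: print(nm,el,yaw.round(1),round(m,2),q)
E
```

```text
mat 45 -3.0 0.23 [-0.32, 1.02, 0.7, 1.2, -0.26, 1.83, 2.08]
mat 45 -2.4 0.43 [-0.11, 0.76, 0.01, 1.42, 0.43, 1.63, 2.09]
mat 45 -1.8 0.33 [0.51, 0.83, -1.0, 1.73, 1.2, 1.73, 2.06]
mat 45 -1.2 0.27 [0.69, 0.63, -1.13, 2.11, 1.43, 1.39, 2.33]
mat 45 0.6 0.25 [1.65, 0.58, -1.16, 2.17, -0.47, 0.47, 0.06]
mat 45 1.2 0.6 [1.04, 0.57, -0.51, 1.82, -0.57, 1.07, 0.55]
mat 45 1.8 0.53 [0.51, 0.73, -0.02, 1.47, -0.55, 1.53, 0.92]
mat 45 2.4 0.27 [0.51, 0.9, -0.28, 1.18, -0.13, 1.79, 1.1]
mat 45 3.0 0.18 [-0.06, 0.96, 0.39, 1.14, -0.21, 1.88, 1.75]
mat 38 -3.0 0.11 [-0.13, 1.03, 0.37, 1.07, -0.04, 1.95, 1.93]
mat 38 -2.4 0.37 [-0.38, 0.88, 0.39, 1.36, 0.26, 1.66, 2.23]
mat 38 -1.8 0.43 [-0.11, 0.64, -0.23, 1.73, 0.87, 1.48, 2.17]
mat 38 -1.2 0.29 [0.37, 0.53, -0.82, 2.13, 1.4, 1.34, 2.22]
mat 38 0.6 0.23 [1.77, 0.77, -1.24, 2.19, -0.4, 0.43, 0.13]
mat 38 1.2 0.62 [1.33, 0.78, -0.85, 1.78, -0.37, 1.05, 0.44]
mat 38 1.8 0.52 [0.96, 0.92, -0.66, 1.37, -0.2, 1.54, 0.66]
mat 38 2.4 0.15 [0.54, 1.01, -0.35, 1.07, -0.12, 1.91, 1.06]
mat 38 3.0 0.04 [0.18, 1.03, -0.05, 1.0, 0.04, 2.02, 1.57]
pad 45 -3.0
[... 248 characters left out ...]
.35, 0.47, -0.76, 2.05, -0.97, 0.22, 0.08]
pad 45 0.6 0.64 [1.23, 0.65, -0.55, 1.7, -0.63, 0.82, 0.26]
pad 45 1.2 0.67 [1.23, 1.0, -0.8, 1.22, -0.1, 1.35, 0.31]
pad 45 1.8 0.18 [0.83, 1.17, -0.45, 0.71, -0.14, 1.88, 0.74]
pad 38 -2.4 0.28 [0.17, 1.01, -0.07, 1.02, 0.71, 1.77, 2.32]
pad 38 -1.8 0.25 [0.49, 0.82, -0.64, 1.54, 1.3, 1.56, 2.35]
pad 38 -1.2 0.15 [0.45, 0.5, -0.45, 2.01, 1.53, 0.98, 2.45]
pad 38 -0.6 0.14 [0.35, 0.3, -0.03, 2.28, 2.52, 0.39, 1.99]
pad 38 0.0 0.15 [-0.3, 0.88, 1.19, 2.18, 4.17, 1.2, 0.54]
pad 38 0.6 0.64 [1.4, 0.76, -0.71, 1.7, -0.63, 0.81, 0.33]
pad 38 1.2 0.64 [1.12, 0.99, -0.55, 1.18, -0.39, 1.42, 0.48]
pad 38 1.8 0.04 [0.73, 1.26, -0.18, 0.57, -0.43, 2.02, 0.8]
```

Tool pitched 55° down at the grasp reaches well. Pouring works with the tool yawed back at about -2.2 rad. I'll simulate the whole sequence continuously from the current joints.

```bash
cat >> s.py <<'E'
from scipy.spatial.transform import Slerp
def rotcup(yaw,al,pitch,flip): # cup level frame yaw, mouth pitch (deg, up +), tool at al deg below cup x, in the vertical plane
    return cupgrip(yaw,al-pitch,flip)
def move(q,p1,R1,tag,wp=None,n=25):
    p0,R0=fk(q); s=Slerp([0,1],Ro.concatenate([R0,R1])); em=0;mg=9
    for t in np.linspace(0,1,n+1)[1:]:
        q,e,a=ik(p0+(p1-p0)*t,s(t),q,.02); em=max(em,e+a*.1); mg=min(mg,np.min(np.minimum(q-LO,HI-q)))
    print(tag,"err%.4f minmargin%.2f"%(em,mg),q.round(2).tolist()); return q
E
cat > sim.py <<'E'
from s import *
C=np.array([.5805,.084,.05]); M=np.array([.528,-.135,0]); Pd=np.array([.5945,-.329,0])
import sys
for al in(55,60):
    print(al); q=get_obs()["joint_pos"]
    R=cupgrip(.445,al,True); z=R.apply([0,0,1])
    q=move(q,C-.06*z+[0,0,.05],R,"pre"); q=move(q,C+.018*z,R,"grasp")
    q=move(q,C+.018*z+[0,0,.1],R,"lift")
    for yaw,f in((-.3,.3),(-1.1,.7),(-1.7,1),(-2.2,1)):
        R=cupgrip(yaw,al,True); z=R.apply([0,0,1]); q=move(q,C+(M-C)*f*[1,1,0]+[0,0,.1]+.018*z,R,("yaw",yaw))
    q=move(q,M+[0,0,.06]+.018*z,R,"low")
    el0,el1=al,90-al
    for th in(45,90,135,180):
        el=el0+(el1-el0)*th/180; R=cupgrip(-2.2,el,True)*Ro.from_euler("z",-th,degrees=True); z=R.apply([0,0,1]); q=move(q,M+[0,0,.055]+.018*z,R,("turn",th),n=8)
    q=move(q,M+[0,0,.044]+.018*z,R,"down"); q=move(q,M+[0,0,.16]+.018*z,R,"up")
    R=cupgrip(-2.4,90-al,False);z=R.apply([0,0,1]); q=move(q,Pd+[0,0,.16]+.018*z,R,"pad"); q=move(q,Pd+[0,0,.044]+.018*z,R,"place")
E
python3 sim.py
```

```text
55
pre err0.0000 minmargin0.03 [-1.06, -0.41, 0.88, 2.29, 0.27, 0.54, 1.69]
grasp err0.0009 minmargin0.00 [0.1, 0.12, -0.21, 2.25, -0.75, 0.25, 2.6]
lift err0.0000 minmargin0.02 [0.06, -0.05, -0.16, 2.18, -0.45, 0.47, 2.26]
('yaw', -0.3) err0.0000 minmargin0.20 [0.25, -0.08, -0.55, 2.2, 0.56, 0.57, 0.55]
('yaw', -1.1) err0.0000 minmargin0.23 [0.21, 0.14, -0.57, 2.0, 0.79, 1.09, -0.28]
('yaw', -1.7) err0.0000 minmargin0.43 [0.21, 0.33, -0.47, 1.77, 0.72, 1.4, -0.63]
('yaw', -2.2) err0.0000 minmargin0.42 [0.18, 0.5, -0.38, 1.53, 0.58, 1.64, -0.94]
low err0.0000 minmargin0.43 [0.17, 0.6, -0.37, 1.58, 0.61, 1.51, -1.02]
('turn', 45) err0.0000 minmargin0.45 [0.2, 0.68, -0.46, 1.54, 0.71, 1.61, -0.3]
('turn', 90) err0.0000 minmargin0.34 [0.23, 0.76, -0.55, 1.5, 0.8, 1.72, 0.43]
('turn', 135) err0.0000 minmargin0.23 [0.26, 0.84, -0.63, 1.45, 0.89, 1.83, 1.17]
('turn', 180) err0.0000 minmargin0.12 [0.27, 0.93, -0.7, 1.41, 0.98, 1.94, 1.92]
down err0.0000 minmargin0.12 [0.27, 0.94, -0.7, 1.41, 0.98, 1.93, 1.91]
up err0.0000 minmargin0.01 [0.29, 0.8, -0.74, 1.38, 0.95, 2.05, 2.02]
pad err0.000
[... 668 characters left out ...]
, 0.16, 1.44, -0.62]
low err0.0000 minmargin0.63 [-0.54, 0.59, 0.6, 1.67, 0.11, 1.28, -0.65]
('turn', 45) err0.0000 minmargin0.69 [-0.45, 0.64, 0.44, 1.61, 0.25, 1.37, 0.02]
('turn', 90) err0.0000 minmargin0.57 [-0.37, 0.7, 0.3, 1.54, 0.37, 1.49, 0.71]
('turn', 135) err0.0000 minmargin0.45 [-0.3, 0.77, 0.16, 1.47, 0.49, 1.61, 1.42]
('turn', 180) err0.0000 minmargin0.32 [-0.24, 0.85, 0.04, 1.41, 0.6, 1.74, 2.14]
down err0.0000 minmargin0.32 [-0.24, 0.87, 0.04, 1.4, 0.6, 1.73, 2.13]
up err0.0000 minmargin0.20 [-0.25, 0.71, 0.05, 1.39, 0.63, 1.86, 2.23]
pad err0.0000 minmargin0.11 [0.02, 0.98, 0.18, 0.93, 0.66, 1.92, 2.49]
place err0.0000 minmargin0.12 [0.03, 1.11, 0.15, 0.95, 0.63, 1.81, 2.38]
```

```bash
sed -i 's/for al in(55,60)/for al in(63,67)/; s/cupgrip(-2.4,90-al,False)/cupgrip(-2.1,90-al,False)/' sim.py; python3 sim.py | grep -v turn
```

```text
63
pre err0.0000 minmargin0.03 [-1.18, -0.31, 0.96, 2.16, 0.2, 0.71, 1.72]
grasp err0.0001 minmargin0.00 [-1.09, 0.23, 1.04, 2.2, -0.8, 0.5, 2.56]
lift err0.0000 minmargin0.03 [-1.3, -0.13, 1.13, 2.11, -0.03, 0.63, 1.9]
('yaw', -0.3) err0.0000 minmargin0.24 [-0.99, -0.11, 0.71, 2.15, 0.49, 0.73, 0.69]
('yaw', -1.1) err0.0000 minmargin0.28 [-0.93, 0.08, 0.73, 2.01, 0.48, 1.0, 0.01]
('yaw', -1.7) err0.0000 minmargin0.42 [-0.82, 0.3, 0.82, 1.83, 0.27, 1.18, -0.26]
('yaw', -2.2) err0.0000 minmargin0.49 [-0.7, 0.51, 0.85, 1.63, 0.03, 1.39, -0.51]
low err0.0000 minmargin0.49 [-0.66, 0.62, 0.79, 1.7, -0.03, 1.24, -0.53]
down err0.0000 minmargin0.32 [-0.34, 0.91, 0.18, 1.39, 0.54, 1.73, 2.17]
up err0.0000 minmargin0.21 [-0.36, 0.75, 0.2, 1.39, 0.58, 1.85, 2.28]
pad err0.0000 minmargin0.06 [-0.15, 0.83, 0.28, 1.26, 0.75, 1.64, 2.54]
place err0.0000 minmargin0.07 [-0.13, 0.98, 0.25, 1.26, 0.72, 1.55, 2.42]
67
pre err0.0000 minmargin0.03 [-1.24, -0.24, 1.03, 2.09, 0.14, 0.79, 1.75]
grasp err0.0000 minmargin0.03 [-1.08, 0.27, 1.03, 2.14, -0.7, 0.57, 2.44]
lift err0.0000 minmargin0.05 [-1.39, -0.05, 1.25, 2.05, -0.12, 0.72, 1.96]
('yaw', -0.3) err0.0000 minmargin0.11 [-1.15, -0.09, 0.9, 2.09, 0.39, 0.79, 0.8]
('yaw', -1.1) err0.0000 minmargin0.33 [-1.08, 0.1, 0.93, 1.99, 0.36, 0.99, 0.14]
('yaw', -1.7) err0.0000 minmargin0.34 [-0.93, 0.34, 1.0, 1.84, 0.13, 1.15, -0.13]
('yaw', -2.2) err0.0000 minmargin0.32 [-0.8, 0.54, 1.02, 1.66, -0.09, 1.36, -0.41]
low err0.0000 minmargin0.32 [-0.74, 0.64, 0.94, 1.74, -0.17, 1.2, -0.41]
down err0.0000 minmargin0.30 [-0.42, 0.97, 0.29, 1.36, 0.51, 1.75, 2.21]
up err0.0000 minmargin0.20 [-0.44, 0.81, 0.32, 1.37, 0.56, 1.86, 2.31]
pad err0.0000 minmargin0.05 [-0.22, 0.89, 0.39, 1.25, 0.72, 1.64, 2.55]
place err0.0000 minmargin0.05 [-0.2, 1.04, 0.36, 1.24, 0.68, 1.56, 2.43]
```

```bash
python3 - <<'E'
from h import *
C=np.array([.5805,.084,.05]); R=cupgrip(.445,62,True); z=R.apply([0,0,1]); p=C-.05*z+[0,0,.03]; print(p); plan(R,p,N=8); plan(R,C+.018*z,R0=R,p0=p,N=7)
E
```

```text
[0.5593125  0.07389561 0.12414738]
N=8 row [0.131, 0.003, 0.062, 0.006, 0.361, 0.086]
 mid [0.57  0.079 0.144] j [-1.11 -0.47  0.95  2.35  0.3   0.33  1.78]
N=7 row [0.05, -0.0, 0.337, 0.0, 0.0, 0.0]
 mid [0.572 0.08  0.086] j [-1.11 -0.47  0.95  2.35  0.3   0.33  1.78]
```

Call:
carry_out --commands '[[[0.13,0,0.06,0.01,0.36,0.09],[0.13,0,0.06,0.01,0.36,0.09],[0.13,0,0.06,0.01,0.36,0.09],[0.13,0,0.06,0.01,0.36,0.09],[0.13,0,0.06,0.01,0.36,0.09],[0.13,0,0.06,0.01,0.36,0.09],[0.13,0,0.06,0.01,0.36,0.09],[0.13,0,0.06,0.01,0.36,0.09],[0,0,0,0,0,0],[0,0,0,0,0,0]]]'

```text
clock: 8.37
position: [0.5598, 0.074, 0.1242]
ee_rot: [-0.213, 0.947, 0.052, 0.237]
ft_force: [-0.5, -0.3, -0.5]
grip_width: 1.001
grasp_force: 0.0
```

```bash
python3 - <<'E'
from h import *
C=np.array([.5805,.084,.05]); R=cupgrip(.445,62,True); z=R.apply([0,0,1]); print(get_obs()["position"]);plan(R,C+.018*z,N=7)
E
```

```text
[0.55977958 0.07403569 0.12417765]
N=7 row [0.052, 0.001, 0.337, -0.004, 0.001, -0.002]
 mid [0.572 0.08  0.086] j [-1.24 -0.28  1.05  2.2   0.18  0.61  1.74]
```

Exact tracking now. I'll go in part way, check, then finish.

Call:
carry_out --commands '[[[0.05,0,0.34,0,0,0],[0.05,0,0.34,0,0,0],[0.05,0,0.34,0,0,0],[0.05,0,0.34,0,0,0],[0.05,0,0.34,0,0,0],[0.05,0,0.34,0,0,0],[0.05,0,0.33,0,0,0],[0,0,0,0,0,0],[0,0,0,0,0,0],[0,0,0,0,0,0]]]'

```text
clock: 9.2
position: [0.5762, 0.0859, 0.0518]
ee_rot: [-0.215, 0.948, 0.055, 0.229]
ft_force: [-0.4, -0.3, 0.4]
grip_width: 1.0
grasp_force: 0.0
```

```bash
python3 - <<'E'
from h import *
C=np.array([.5805,.084,.05]); R=cupgrip(.445,62,True); z=R.apply([0,0,1]); print(get_obs()["position"],C+.018*z);plan(R,C+.018*z,N=2)
I={n:camera(n)[:,:,::-1] for n in P}
cv2.imwrite("pics/grip.png",np.hstack([cv2.resize(I["scene"][220:370,300:450],(400,400)),cv2.resize(I["top"][160:280,180:300],(400,400))]))
E
```

```text
[0.57620085 0.08591297 0.05183228] [0.5881275  0.08763758 0.03410694]
N=2 row [-0.026, -0.046, 0.263, 0.026, -0.066, -0.003]
 mid [0.582 0.087 0.043] j [-1.25  0.16  1.2   2.22 -0.69  0.51  2.49]
```

View pics/grip.png

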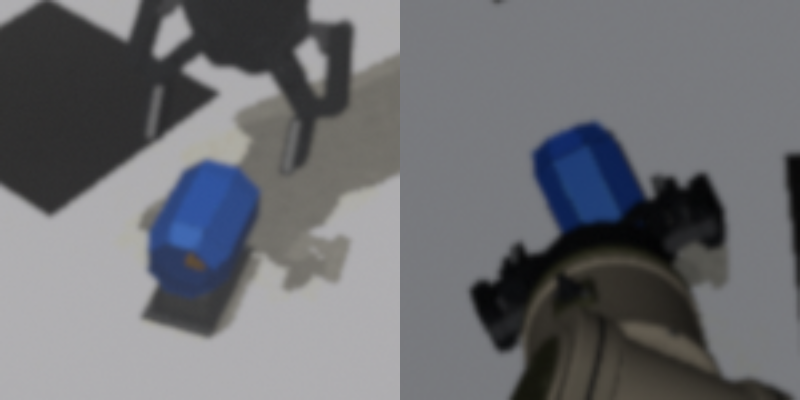

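```bash
python3 - <<'E'
from h import *
o=get_obs();R=Ro.from_quat(o["ee_rot"]);p=o["position"]
for s in(-1,1):
    for b in(0,.013): X=p+R.apply([0,s*.0425,-b]); print(X.round(3),proj("scene",X).round(0),proj("top",X).round(0))
print(p, R.apply([0,0,1]),proj("scene",p))
E
```

```text
[0.595 0.049 0.052] [[355. 298.]] [[254. 211.]]
[0.589 0.046 0.064] [[357. 291.]] [[255. 213.]]
[0.558 0.125 0.053] [[401. 310.]] [[218. 229.]]
[0.553 0.123 0.064] [[402. 303.]] [[218. 231.]]
[0.57635051 0.08719489 0.05229829] [ 0.4107498   0.20373083 -0.88869474] [[377.75560268 304.27181948]]
```

```bash
python3 - <<'E'
from h import *
p=np.array([0.5395, 0.0896, 0.1493]); R=Ro.from_quat([0.888, 0.277, 0.359, -0.083])
for s in(-1,1):
    for b in(0,.013,.03,.05): X=p+R.apply([0,s*.0425,-b]); print(b,X.round(3),proj("scene",X).round(0),proj("top",X).round(0))
I=camera("scene")[:,:,::-1].copy(); o=get_obs();R=Ro.from_quat(o["ee_rot"]);p=o["position"]; print(p)
for s in(-1,1):
    for b in(0,.013,.05): 
        u=proj("scene",p+R.apply([0,s*.0425,-b]))[0]; cv2.circle(I,tuple(int(v) for v in u.round()),1,(0,255,0),-1)
q=Ro.from_euler("z",.445).apply(cupmodel())+[.5805,.084,.05]
for u in proj("scene",q): cv2.circle(I,tuple(int(v) for v in u.round()),0,(0,255,255),-1)
cv2.imwrite("pics/ov.png",cv2.resize(I[230:350,310:460],(750,600)))
E
```

```text
0 [0.516 0.125 0.147] [[421. 258.]] [[207. 245.]]
0.013 [0.508 0.121 0.157] [[422. 251.]] [[208. 249.]]
0.03 [0.498 0.115 0.169] [[424. 241.]] [[210. 254.]]
0.05 [0.487 0.108 0.184] [[427. 229.]] [[212. 260.]]
0 [0.563 0.054 0.151] [[372. 249.]] [[244. 219.]]
0.013 [0.555 0.05  0.161] [[373. 241.]] [[246. 223.]]
0.03 [0.545 0.044 0.173] [[375. 231.]] [[248. 227.]]
0.05 [0.533 0.037 0.188] [[378. 220.]] [[251. 233.]]
[0.57635655 0.08756435 0.05232417]
```

View pics/ov.png

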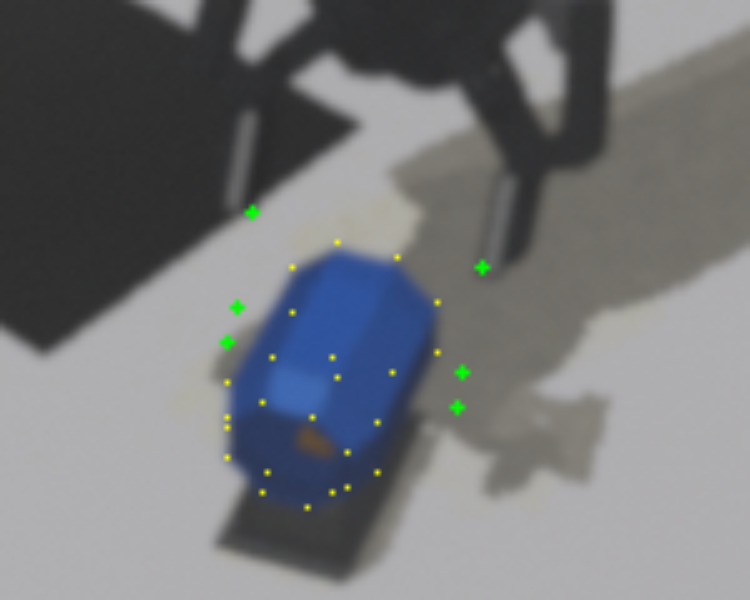

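In scene and top alike the open fingertips sit about 50 mm behind the reported TCP, where I expected about 13 mm. In the overlay they are at (237,207) and (490,268). I'll back off, shut the hand and see where the tips are when closed.

Call:
carry_out --commands '[[[0,0,-0.4,0,0,0],[0,0,-0.4,0,0,0],[0,0,-0.4,0,0,0],[0,0,-0.2,0,0,0],[0,0,0,0,0,0],[0,0,0,0,0,0],[0,0,0,0,0,0],[0,0,0,0,0,0],[0,0,0,0,0,0],[0,0,0,0,0,0]]]' --hand 1

```text
clock: 10.18
position: [0.5556, 0.0807, 0.0845]
ee_rot: [-0.217, 0.949, 0.057, 0.222]
ft_force: [-0.2, 0.1, -0.5]
grip_width: -0.002
grasp_force: 0.0
```

```bash
python3 - <<'E'
from h import *
o=get_obs();R=Ro.from_quat(o["ee_rot"]);p=o["position"]; print(p,o["grip_width"],R.apply([0,0,1]),o["joint_pos"].round(2))
J=[]
for n,c in(("scene",(370,280)),("top",(237,225))):
    I=camera(n)[:,:,::-1].copy()
    for b in(0,.02,.04,.06):
        u=proj(n,p+R.apply([0,0,-b]))[0].round().astype(int); print(n,b,u); I[u[1],u[0]]=(0,255,0)
    J.append(cv2.resize(I[c[1]-60:c[1]+60,c[0]-50:c[0]+50][:, :],(400,480),interpolation=0))
cv2.imwrite("pics/shut.png",np.hstack(J))
E
```

```text
[0.55558192 0.08067969 0.08446309] -0.0019718596701739483 [ 0.39728113  0.20462029 -0.8945939 ] [-1.3  -0.13  1.17  2.22 -0.07  0.54  1.96]
scene 0 [384 284]
scene 0.02 [386 273]
scene 0.04 [388 262]
scene 0.06 [390 251]
top 0 [237 228]
top 0.02 [237 231]
top 0.04 [237 234]
top 0.06 [238 237]
```

View pics/shut.png

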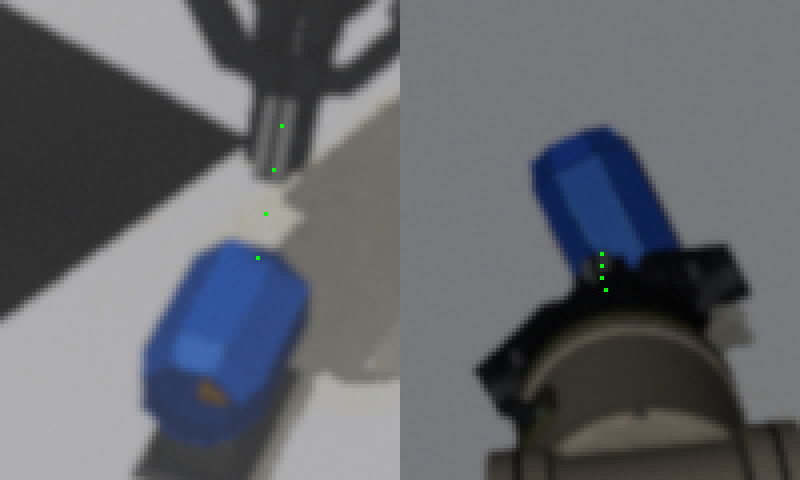

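The shut tips are about 37 mm behind the reported TCP along the tool: the green 40 mm mark falls just above the tip at (272,182). So the true tip is TCP − 37 mm along z, and I'll re-simulate with that.

```bash
sed -i 's/\.018\*z/.058*z/g; s/for al in(63,67)/for al in(50,56,62)/; s/C-.06\*z+\[0,0,.05\]/C-.02*z+[0,0,.05]/; s/cupgrip(-2.1,90/cupgrip(-2.3,90/' sim.py; python3 sim.py
```

```text
50
pre err0.0000 minmargin0.06 [-1.11, -0.32, 0.99, 2.36, 0.07, 0.3, 1.9]
grasp err0.0591 minmargin0.00 [0.64, 0.32, -0.78, 2.23, -0.63, 0.06, 2.6]
lift err0.0000 minmargin0.00 [0.65, 0.07, -0.76, 2.19, -0.65, 0.29, 2.49]
('yaw', -0.3) err0.0000 minmargin0.14 [0.47, 0.02, -0.79, 2.23, 0.97, 0.49, 0.17]
('yaw', -1.1) err0.0000 minmargin0.19 [0.36, 0.25, -0.74, 2.03, 1.01, 1.11, -0.46]
('yaw', -1.7) err0.0000 minmargin0.39 [0.33, 0.42, -0.62, 1.81, 0.88, 1.43, -0.74]
('yaw', -2.2) err0.0000 minmargin0.38 [0.29, 0.58, -0.53, 1.56, 0.71, 1.68, -1.02]
low err0.0000 minmargin0.39 [0.27, 0.7, -0.5, 1.6, 0.75, 1.56, -1.11]
('turn', 45) err0.0000 minmargin0.43 [0.33, 0.76, -0.6, 1.58, 0.83, 1.63, -0.37]
('turn', 90) err0.0000 minmargin0.34 [0.37, 0.82, -0.69, 1.55, 0.9, 1.72, 0.37]
('turn', 135) err0.0000 minmargin0.26 [0.41, 0.88, -0.78, 1.53, 0.98, 1.8, 1.12]
('turn', 180) err0.0000 minmargin0.18 [0.44, 0.94, -0.85, 1.51, 1.05, 1.88, 1.88]
down err0.0000 minmargin0.18 [0.44, 0.96, -0.84, 1.51, 1.05, 1.87, 1.87]
up err0.0000 minmargin0.07 [0.47, 0.8, -0.91, 1.48, 0.99, 1.99, 1.98]
pad err0.0
[... 1911 characters left out ...]
02, 1.32, -0.5]
low err0.0000 minmargin0.48 [-0.65, 0.67, 0.8, 1.74, -0.05, 1.17, -0.51]
('turn', 45) err0.0000 minmargin0.56 [-0.56, 0.7, 0.63, 1.68, 0.13, 1.26, 0.11]
('turn', 90) err0.0000 minmargin0.68 [-0.48, 0.74, 0.47, 1.61, 0.29, 1.38, 0.77]
('turn', 135) err0.0000 minmargin0.55 [-0.4, 0.8, 0.32, 1.54, 0.42, 1.51, 1.46]
('turn', 180) err0.0000 minmargin0.41 [-0.32, 0.87, 0.19, 1.48, 0.55, 1.65, 2.17]
down err0.0000 minmargin0.41 [-0.32, 0.89, 0.19, 1.47, 0.55, 1.64, 2.16]
up err0.0000 minmargin0.29 [-0.34, 0.72, 0.22, 1.48, 0.59, 1.77, 2.26]
pad err0.0000 minmargin0.09 [-0.07, 0.92, 0.31, 1.14, 0.64, 1.74, 2.51]
place err0.0000 minmargin0.09 [-0.05, 1.07, 0.29, 1.13, 0.61, 1.64, 2.4]
```

```bash
python3 - <<'E'
from h import *
C=np.array([.5805,.084,.05]); R=cupgrip(.445,64,True); z=R.apply([0,0,1]); a=C-.0*z+[0,0,.02]; print(a); plan(R,a,N=7); plan(R,C+.058*z,R0=R,p0=a,N=14)
E
```

```text
[0.5805 0.084  0.07  ]
N=7 row [-0.053, -0.028, 0.084, 0.019, 0.013, 0.003]
 mid [0.566 0.082 0.078] j [-1.3  -0.13  1.16  2.22 -0.07  0.54  1.96]
N=14 row [0.016, -0.0, 0.136, 0.0, 0.0, 0.0]
 mid [0.592 0.089 0.034] j [-1.3  -0.13  1.16  2.22 -0.07  0.54  1.96]
```

Call:
carry_out --commands '[[[-0.05,-0.03,0,0.02,0.01,0],[-0.05,-0.03,0,0.02,0.01,0],[-0.05,-0.03,0,0.02,0.01,0],[-0.05,-0.03,0,0.02,0.01,0],[-0.05,-0.03,0.15,0.02,0.01,0],[-0.05,-0.03,0.15,0.02,0.01,0],[-0.05,-0.03,0.15,0.02,0.01,0],[0,0,0.15,0,0,0],[0,0,0,0,0,0]]]' --hand -1

```text
clock: 11.03
position: [0.5803, 0.0834, 0.0687]
ee_rot: [-0.216, 0.95, 0.049, 0.22]
ft_force: [0.6, -0.2, -0.1]
grip_width: 1.004
grasp_force: 0.0
```

```bash
cat > g.py <<'E'
from h import *
C=np.array([.5805,.084,.05]); R=cupgrip(.445,64,True); z=R.apply([0,0,1]); a=C+.058*z; print("err",a-get_obs()["position"]); plan(R,a,N=10)
E
python3 g.py
```

```text
err [ 0.02319054  0.0115051  -0.07079484]
N=10 row [0.02, 0.001, 0.187, -0.002, 0.001, 0.003]
 mid [0.592 0.089 0.033] j [-1.3   0.13  1.25  2.18 -0.55  0.55  2.36]
```

Call:
carry_out --commands '[[[0.02,0,0.19,0,0,0],[0.02,0,0.19,0,0,0],[0.02,0,0.19,0,0,0],[0.02,0,0.19,0,0,0],[0.02,0,0.19,0,0,0],[0.02,0,0.19,0,0,0],[0,0,0,0,0,0],[0,0,0,0,0,0]]]'

```text
clock: 11.7
position: [0.5945, 0.0897, 0.0269]
ee_rot: [-0.215, 0.95, 0.05, 0.221]
ft_force: [0.2, -0.7, -0.0]
grip_width: 0.996
grasp_force: 0.0
```

```bash
python3 g.py
```

```text
err [ 0.00896144  0.00529451 -0.02899695]
N=10 row [0.009, 0.002, 0.077, -0.001, 0.003, 0.001]
 mid [0.599 0.092 0.012] j [-1.02  0.26  0.97  2.17 -0.81  0.51  2.56]
```

Call:
carry_out --commands '[[[0.01,0,0.08,0,0,0],[0.01,0,0.08,0,0,0],[0.01,0,0.08,0,0,0],[0.01,0,0.08,0,0,0],[0.01,0,0.08,0,0,0],[0.01,0,0.08,0,0,0],[0.01,0,0.08,0,0,0],[0.01,0,0.08,0,0,0],[0.01,0,0.08,0,0,0],[0,0,0,0,0,0],[0,0,0,0,0,0]]]'

```text
clock: 12.62
position: [0.6033, 0.094, -0.0002]
ee_rot: [-0.216, 0.95, 0.05, 0.221]
ft_force: [0.2, -0.9, 0.5]
grip_width: 1.001
grasp_force: 0.0
```

```bash
python3 g.py; python3 - <<'E'
from h import *
o=get_obs();R=Ro.from_quat(o["ee_rot"]);p=o["position"]
I=camera("scene")[:,:,::-1].copy()
for s in(-1,1):
    for b in(.05,.082):
        u=proj("scene",p+R.apply([0,s*.0425,-b]))[0].round().astype(int); I[u[1],u[0]]=(0,255,0)
cv2.imwrite("pics/g2.png",cv2.resize(I[230:350,310:460],(750,600)))
E
```

```text
err [ 0.00017501  0.00089472 -0.00194423]
N=10 row [0.001, 0.002, 0.005, -0.0, 0.004, 0.001]
 mid [ 0.603  0.094 -0.001] j [-0.79  0.3   0.71  2.16 -0.84  0.44  2.59]
```

View pics/g2.png

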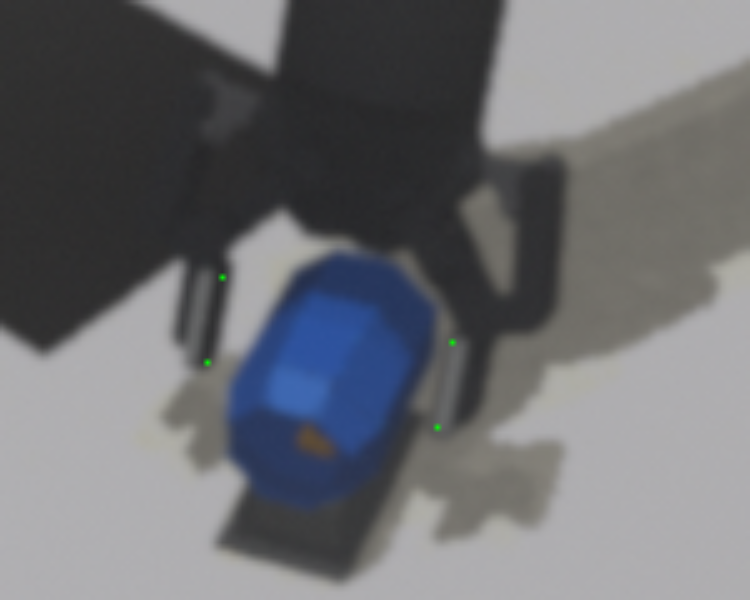

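The fingers straddle the cup, with pad tips at (207,362) and (438,428) where the corrected model puts them. Close.

Call:
carry_out --commands '[[[0,0,0,0,0,0],[0,0,0,0,0,0],[0,0,0,0,0,0],[0,0,0,0,0,0],[0,0,0,0,0,0],[0,0,0,0,0,0],[0,0,0,0,0,0],[0,0,0,0,0,0]]]' --hand 1 --force 55

```text
clock: 13.33
position: [0.6033, 0.0944, -0.0005]
ee_rot: [-0.216, 0.95, 0.05, 0.221]
ft_force: [-2.1, 0.2, 5.6]
grip_width: 0.649
grasp_force: 57.8
```

```bash
python3 - <<'E'
from h import *
o=get_obs();R=Ro.from_quat(o["ee_rot"]);p=o["position"]; print("grip",p,R.as_quat(),o["joint_pos"].round(2))
np.savez("grip.npz",p=p,R=R.as_quat())
# up and pitch mouth up 12 deg
C=np.array([.5805,.084,.05]); d=R.inv().apply(C-p); R1=cupgrip(.445,54,True); plan(R1,C+[0,0,.09]-R1.apply(d),N=12); plan(R,p+[0,0,.05],N=5)
print("cup centre in tool",d)
E
```

```text
grip [ 6.03269302e-01  9.43677422e-02 -4.61272527e-04] [-0.21564544  0.94978449  0.04988375  0.22117431] [-0.79  0.3   0.7   2.16 -0.84  0.44  2.59]
N=12 row [-0.116, -0.0, -0.162, 0.0, -0.136, 0.001]
 mid [0.609 0.097 0.047] j [-0.79  0.3   0.7   2.16 -0.84  0.44  2.59]
N=5 row [-0.11, -0.0, -0.224, 0.0, 0.0, 0.0]
 mid [0.603 0.094 0.02 ] j [-0.79  0.3   0.7   2.16 -0.84  0.44  2.59]
cup centre in tool [ 0.00015593  0.00044568 -0.05632094]
```

Call:
carry_out --commands '[[[-0.11,0,-0.22,0,0,0],[-0.11,0,-0.22,0,0,0],[-0.11,0,-0.22,0,0,0],[-0.12,0,-0.18,0,-0.12,0],[-0.12,0,-0.18,0,-0.12,0],[-0.12,0,-0.18,0,-0.12,0],[-0.12,0,-0.18,0,-0.12,0],[-0.12,0,-0.18,0,-0.12,0],[-0.12,0,-0.18,0,-0.12,0],[-0.12,0,-0.18,0,-0.12,0],[-0.12,0,-0.18,0,-0.12,0],[0,0,0,0,0,0],[0,0,0,0,0,0]]]'

```text
clock: 14.42
position: [0.6084, 0.0972, 0.0978]
ee_rot: [-0.213, 0.937, 0.061, 0.269]
ft_force: [0.2, -0.5, -0.5]
grip_width: 0.648
grasp_force: 58.7
```

```bash
cat >> s.py <<'E'
def seq(wps,al=64):
    """wps: list of (cup centre, yaw, mouth pitch, turn th deg, N, flip). Chains plan rows from current pose; prints."""
    o=get_obs();R0=Ro.from_quat(o["ee_rot"]);p0=o["position"];q=o["joint_pos"]; dl=np.array([0,0,-.0565])
    print("cup now",(p0+R0.apply(dl)).round(4),"axis",R0.apply(cx(al)).round(3),"j",q.round(2))
    for c,R1,N in wps:
        p1=np.array(c)-R1.apply(dl); plan(R1,p1,R0=R0,p0=p0,N=N); q=move(q,p1,R1,"  sim",n=10); R0,p0=R1,p1
def cx(al=64): # cup x axis in tool frame for grip with flip=True
    return cupgrip(0,al,True).inv().apply([1,0,0])
E
python3 - <<'E'
from s import *
w=[]
for yaw,f in((-.35,.35),(-1.15,.75),(-1.75,1),(-2.2,1)):
    C=np.array([.5805,.084,0]);M=np.array([.528,-.135,0]); w.append((C+(M-C)*f+[0,0,.13],cupgrip(yaw,56,True),9))
seq(w)
E
```

```text
cup now [0.5815 0.0843 0.1458] axis [0.897 0.429 0.104] j [-0.98  0.04  0.88  2.17 -0.48  0.46  2.29]
N=9 row [0.084, -0.281, -0.005, 0.46, -0.035, 0.709]
 mid [0.611 0.051 0.091] j [-0.98  0.04  0.88  2.17 -0.48  0.46  2.29]
  sim err0.0000 minmargin0.16 [-0.92, 0.0, 0.65, 2.25, 0.73, 0.51, 0.37]
N=9 row [-0.094, -0.299, 0.063, 0.475, -0.0, 0.704]
 mid [ 0.586 -0.054  0.083] j [-0.98  0.04  0.88  2.17 -0.48  0.46  2.29]
  sim err0.0000 minmargin0.18 [-0.9, 0.21, 0.71, 2.08, 0.6, 0.87, -0.18]
N=9 row [-0.12, -0.113, 0.081, 0.356, -0.0, 0.528]
 mid [ 0.544 -0.137  0.083] j [-0.98  0.04  0.88  2.17 -0.48  0.46  2.29]
  sim err0.0000 minmargin0.36 [-0.77, 0.44, 0.76, 1.86, 0.32, 1.11, -0.38]
N=9 row [0.001, -0.039, -0.001, 0.267, 0.0, 0.396]
 mid [ 0.516 -0.164  0.083] j [-0.98  0.04  0.88  2.17 -0.48  0.46  2.29]
  sim err0.0000 minmargin0.56 [-0.66, 0.61, 0.78, 1.66, 0.09, 1.35, -0.58]
```

Call:
carry_out --commands '[[[0.08,-0.28,0,0.46,-0.03,0.71],[0.08,-0.28,0,0.46,-0.03,0.71],[0.08,-0.28,0,0.46,-0.03,0.71],[0.08,-0.28,0,0.46,-0.03,0.71],[0.08,-0.28,0,0.46,-0.03,0.71],[0.08,-0.28,0,0.46,-0.03,0.71],[0.08,-0.28,0,0.46,-0.03,0.71],[0.08,-0.28,0,0.46,-0.03,0.71],[0.08,-0.28,0,0.46,-0.03,0.71],[0,0,0,0,0,0],[0,0,0,0,0,0]]]'

```text
clock: 15.33
position: [0.5996, 0.0134, 0.0827]
ee_rot: [0.096, 0.954, -0.034, 0.281]
ft_force: [-0.4, -0.5, -1.9]
grip_width: 0.649
grasp_force: 58.6
```

```bash
python3 - <<'E'
from s import *
w=[]
for yaw,f in((-1.15,.75),(-1.75,1),(-2.2,1)):
    C=np.array([.5805,.084,0]);M=np.array([.528,-.135,0]); w.append((C+(M-C)*f+[0,0,.13],cupgrip(yaw,56,True),9))
seq(w)
E
```

```text
cup now [0.5697 0.02   0.1302] axis [ 0.972 -0.2    0.119] j [-1.06  0.    0.82  2.24  0.59  0.45  0.65]
N=9 row [-0.083, -0.363, 0.056, 0.544, -0.015, 0.843]
 mid [ 0.594 -0.046  0.083] j [-1.06  0.    0.82  2.24  0.59  0.45  0.65]
  sim err0.0000 minmargin0.18 [-1.05, 0.24, 0.87, 2.08, 0.54, 0.84, -0.13]
N=9 row [-0.12, -0.113, 0.081, 0.356, -0.0, 0.528]
 mid [ 0.544 -0.137  0.083] j [-1.06  0.    0.82  2.24  0.59  0.45  0.65]
  sim err0.0000 minmargin0.36 [-0.87, 0.49, 0.89, 1.87, 0.24, 1.09, -0.32]
N=9 row [0.001, -0.039, -0.001, 0.267, 0.0, 0.396]
 mid [ 0.516 -0.164  0.083] j [-1.06  0.    0.82  2.24  0.59  0.45  0.65]
  sim err0.0000 minmargin0.45 [-0.73, 0.66, 0.89, 1.67, 0.02, 1.34, -0.51]
```

Call:
carry_out --commands '[[[-0.08,-0.36,0.06,0.54,-0.01,0.84],[-0.08,-0.36,0.06,0.54,-0.01,0.84],[-0.08,-0.36,0.06,0.54,-0.01,0.84],[-0.08,-0.36,0.06,0.54,-0.01,0.84],[-0.08,-0.36,0.06,0.54,-0.01,0.84],[-0.08,-0.36,0.06,0.54,-0.01,0.84],[-0.08,-0.36,0.06,0.54,-0.01,0.84],[-0.08,-0.36,0.06,0.54,-0.01,0.84],[-0.08,-0.36,0.06,0.54,-0.01,0.84],[-0.12,-0.11,0.08,0.36,0,0.53],[-0.12,-0.11,0.08,0.36,0,0.53],[-0.12,-0.11,0.08,0.36,0,0.53],[-0.12,-0.11,0.08,0.36,0,0.53],[-0.12,-0.11,0.08,0.36,0,0.53],[-0.12,-0.11,0.08,0.36,0,0.53],[-0.12,-0.11,0.08,0.36,0,0.53],[-0.12,-0.11,0.08,0.36,0,0.53],[-0.12,-0.11,0.08,0.36,0,0.53]]]'

```text
clock: 16.83
position: [0.5244, -0.1641, 0.0808]
ee_rot: [0.735, 0.614, -0.223, 0.182]
ft_force: [0.2, -0.3, -1.8]
grip_width: 0.648
grasp_force: 58.8
```

```bash
python3 - <<'E'
from s import *
M=np.array([.528,-.135,0]); w=[(M+[0,0,.11],cupgrip(-2.2,58,True),9),(M+[0,0,.066],cupgrip(-2.2,60,True),6)]
seq(w)
E
```

```text
cup now [ 0.5303 -0.1335  0.1279] axis [-0.177 -0.976  0.13 ] j [-0.88  0.52  0.91  1.85  0.19  1.1  -0.29]
N=9 row [0.027, -0.041, 0.045, 0.252, 0.028, 0.405]
 mid [ 0.518 -0.163  0.073] j [-0.88  0.52  0.91  1.85  0.19  1.1  -0.29]
  sim err0.0000 minmargin0.44 [-0.73, 0.67, 0.9, 1.69, -0.03, 1.29, -0.49]
N=6 row [0.103, -0.0, 0.157, -0.0, 0.056, 0.0]
 mid [ 0.511 -0.159  0.04 ] j [-0.88  0.52  0.91  1.85  0.19  1.1  -0.29]
  sim err0.0000 minmargin0.44 [-0.7, 0.71, 0.86, 1.73, -0.08, 1.2, -0.49]
```

```bash
cat > turn.py <<'E'
from s import *
AL=64; yaw=-2.2; M=np.array([.528,-.135,.003]); dl=np.array([0,0,-.0565]); ax=cx(AL)
F=np.array([[a,b,c] for b in(-1,1) for a in(-1,1) for c in(0,1,2)],float)
pts=np.array([[ [.011*a,.0425*b,.0175],[.014*a,.055*b,-.02],[.0425*a,.0425*b,-.05]] for a in(-1,1) for b in(-1,1)]).reshape(-1,3)
o8=np.deg2rad(np.arange(0,360,15)); Rend=cupgrip(yaw,90-AL,True)*Ro.from_euler("z",-179,degrees=True)
h=Rend.apply(ax); h[2]=0; h/=np.linalg.norm(h)
# cup local y,z in tool
U=np.linalg.svd(ax[None])[2][1:]; rim=.04*ax+.022/np.cos(np.pi/8)*(np.cos(o8)[:,None]*U[0]+np.sin(o8)[:,None]*U[1])
bod=-.04*ax+.0303*(np.cos(o8)[:,None]*U[0]+np.sin(o8)[:,None]*U[1]); sh=.025*ax+.0303*(np.cos(o8)[:,None]*U[0]+np.sin(o8)[:,None]*U[1])
def pose(th,clr=.004,el=None):
    el=(62+(26-62)*min(th/120,1)) if el is None else el
    R=cupgrip(yaw,el,True)*Ro.from_euler("z",-th,degrees=True)
    d=R.apply(ax); low=min(R.apply(rim)[:,2].min(),R.apply(sh)[:,2].min(),R.apply(bod)[:,2].min()); lf=R.apply(pts)[:,2].min()
    zc=M[2]+clr-min(low,lf)
    e=np.array([d[0],d[1],0]); n=np.linalg.norm(e); e=e/max(n,1e-6)
    edge=.04*d+ .022*np.array([*( -d[2]*-1*e[:2]),-n])  # lowest rim point: axis-perp direction pointing down
    c=np.zeros(3); c[:2]=(M[:2]-.020*h[:2])-edge[:2]; c[2]=zc
    return c,R,np.rad2deg(np.arcsin(d[2])),zc+R.apply(rim)[:,2].min()-M[2],lf+zc-M[2]
def table(ths):
    for th in ths: c,R,p,r,f=pose(th); print(th,"cup",c.round(3),"pitch%.0f rim low %.3f tool low %.3f"%(p,r,f))
E
python3 - <<'E'
from turn import *
print("h",h); table(range(0,181,20)); w=[]
for th in(0,30,60,90,120,150,180): c,R,*_=pose(th); w.append((c,R,6))
seq([(np.array([.528,-.135,.11]),cupgrip(-2.2,60,True),9)]+w)
E
```

```text
h [ 0.80623913 -0.59158978  0.        ]
0 cup [ 0.536 -0.09   0.039] pitch2 rim low 0.013 tool low 0.015
20 cup [ 0.525 -0.083  0.041] pitch6 rim low 0.019 tool low 0.010
40 cup [ 0.512 -0.081  0.043] pitch6 rim low 0.021 tool low 0.004
60 cup [ 0.501 -0.084  0.05 ] pitch1 rim low 0.024 tool low 0.004
80 cup [ 0.495 -0.091  0.052] pitch-8 rim low 0.020 tool low 0.004
100 cup [ 0.495 -0.099  0.053] pitch-21 rim low 0.014 tool low 0.004
120 cup [ 0.5   -0.109  0.053] pitch-37 rim low 0.007 tool low 0.004
140 cup [ 0.508 -0.119  0.053] pitch-54 rim low 0.004 tool low 0.010
160 cup [ 0.518 -0.129  0.052] pitch-72 rim low 0.004 tool low 0.019
180 cup [ 0.512 -0.123  0.047] pitchnan rim low 0.004 tool low 0.026
cup now [ 0.5303 -0.1335  0.1279] axis [-0.177 -0.976  0.13 ] j [-0.88  0.52  0.91  1.85  0.19  1.1  -0.29]
N=9 row [0.031, -0.04, 0.045, 0.245, 0.065, 0.409]
 mid [ 0.518 -0.162  0.072] j [-0.88  0.52  0.91  1.85  0.19  1.1  -0.29]
  sim err0.0000 minmargin0.44 [-0.73, 0.65, 0.9, 1.71, -0.04, 1.27, -0.48]
N=6 row [0.302, -0.083, 0.177, -0.0, 0.056, -0.0]
 mid [ 0.516 -0.135  0.025]
[... 775 characters left out ...]
5, -0.832]
 mid [ 0.467 -0.141  0.024] j [-0.88  0.52  0.91  1.85  0.19  1.1  -0.29]
  sim err0.0000 minmargin0.45 [-0.53, 0.9, 0.41, 1.55, 0.41, 1.61, 1.16]
N=6 row [-0.054, -0.065, 0.017, -0.0, -0.0, -0.833]
 mid [ 0.476 -0.158  0.029] j [-0.88  0.52  0.91  1.85  0.19  1.1  -0.29]
  sim err0.0000 minmargin0.42 [-0.43, 0.89, 0.31, 1.51, 0.48, 1.64, 1.67]
N=6 row [-0.021, 0.013, 0.011, 0.0, 0.0, -0.833]
 mid [ 0.483 -0.165  0.025] j [-0.88  0.52  0.91  1.85  0.19  1.1  -0.29]
  sim err0.0000 minmargin0.40 [-0.36, 0.88, 0.2, 1.51, 0.54, 1.66, 2.14]turn.py:18: RuntimeWarning: invalid value encountered in arcsin
  return c,R,np.rad2deg(np.arcsin(d[2])),zc+R.apply(rim)[:,2].min()-M[2],lf+zc-M[2]
```

Call:
carry_out --commands '[[[0.03,-0.04,0.05,0.25,0.06,0.41],[0.03,-0.04,0.05,0.25,0.06,0.41],[0.03,-0.04,0.05,0.25,0.06,0.41],[0.03,-0.04,0.05,0.25,0.06,0.41],[0.03,-0.04,0.05,0.25,0.06,0.41],[0.03,-0.04,0.05,0.25,0.06,0.41],[0.03,-0.04,0.05,0.25,0.06,0.41],[0.03,-0.04,0.05,0.25,0.06,0.41],[0.03,-0.04,0.05,0.25,0.06,0.41],[0,0,0,0,0,0],[0,0,0,0,0,0]]]'

```text
clock: 17.75
position: [0.5112, -0.1601, 0.0602]
ee_rot: [0.861, 0.437, -0.233, 0.118]
ft_force: [0.2, -0.6, -1.3]
grip_width: 0.646
grasp_force: 58.6
```

```bash
cat > chk.py <<'E'
from turn import *
# compare predicted cup silhouette with blue pixels
o=get_obs();R=Ro.from_quat(o["ee_rot"]);c=o["position"]+R.apply(dl); X=R.apply(ax); Y=R.apply([0,1,0]); Z=np.cross(X,Y)
W=c+cupmodel()@np.array([X,Y,Z]); print("cup",c.round(4),X.round(3),"ft",o["ft_force"].round(1))
for n in P:
    h_=cv2.cvtColor(camera(n)[:,:,::-1].copy(),cv2.COLOR_BGR2HSV); u=proj(n,W)
    m=blob((abs(h_[...,0].astype(int)-113)<18)&(h_[...,1]>110)&(h_[...,2]>25),u.mean(0)); ys,xs=np.nonzero(m)
    print(n,"pred",u.min(0).round(),u.max(0).round(),"seen",np.percentile(xs,1),np.percentile(ys,1),np.percentile(xs,99),np.percentile(ys,99),m.sum())
E
python3 chk.py; python3 - <<'E'
from turn import *
w=[]
for th in(0,30,60,90): c,R,*_=pose(th); w.append((c,R,6))
seq(w)
E
```

```text
cup [ 0.528  -0.1371  0.109 ] [-0.588 -0.805  0.075] ft [ 0.2 -0.6 -1.3]
scene pred [300. 192.] [332. 238.] seen 303.0 207.0 329.0 238.0 773
top pred [320. 214.] [369. 260.] seen 335.0 223.9 367.0 258.0 891
cup now [ 0.5278 -0.1367  0.1092] axis [-0.589 -0.805  0.076] j [-0.72  0.66  0.89  1.69 -0.05  1.28 -0.49]
N=6 row [0.308, -0.087, 0.17, -0.001, 0.065, -0.004]
 mid [ 0.515 -0.136  0.024] j [-0.72  0.66  0.89  1.69 -0.05  1.28 -0.49]
  sim err0.0000 minmargin0.45 [-0.73, 0.74, 0.82, 1.72, -0.13, 1.17, -0.54]
N=6 row [-0.036, -0.091, -0.004, 0.065, -0.244, -0.832]
 mid [ 0.509 -0.109 -0.008] j [-0.72  0.66  0.89  1.69 -0.05  1.28 -0.49]
  sim err0.0000 minmargin0.53 [-0.72, 0.75, 0.71, 1.7, 0.03, 1.27, -0.17]
N=6 row [-0.038, -0.105, 0.009, 0.179, -0.179, -0.832]
 mid [ 0.487 -0.112  0.003] j [-0.72  0.66  0.89  1.69 -0.05  1.28 -0.49]
  sim err0.0000 minmargin0.64 [-0.68, 0.77, 0.61, 1.67, 0.17, 1.38, 0.25]
N=6 row [-0.027, -0.076, 0.035, 0.244, -0.065, -0.832]
 mid [ 0.471 -0.124  0.015] j [-0.72  0.66  0.89  1.69 -0.05  1.28 -0.49]
  sim err0.0000 minmargin0.57 [-0.61, 0.82, 0.5, 1.63, 0.29, 1.49, 0.69]
```

Where the gripper doesn't hide the cup, the predicted and seen silhouettes agree to about 2-3 px. Now I'll work out the low turn with a bit more finger clearance.

```bash
python3 - <<'E'
from turn import *
w=[]
for th,cl,n in((0,.014,6),(30,.012,6),(60,.010,6)): c,R,*_=pose(th,cl); w.append((c,R,n))
seq(w)
E
```

```text
cup now [ 0.5278 -0.1367  0.1092] axis [-0.589 -0.805  0.076] j [-0.72  0.66  0.89  1.69 -0.05  1.28 -0.49]
N=6 row [0.287, -0.087, 0.133, -0.001, 0.065, -0.004]
 mid [ 0.515 -0.136  0.029] j [-0.72  0.66  0.89  1.69 -0.05  1.28 -0.49]
  sim err0.0000 minmargin0.45 [-0.74, 0.72, 0.83, 1.72, -0.12, 1.19, -0.54]
N=6 row [-0.032, -0.09, 0.003, 0.065, -0.244, -0.832]
 mid [ 0.509 -0.109  0.001] j [-0.72  0.66  0.89  1.69 -0.05  1.28 -0.49]
  sim err0.0000 minmargin0.52 [-0.72, 0.74, 0.72, 1.69, 0.03, 1.28, -0.16]
N=6 row [-0.034, -0.101, 0.016, 0.179, -0.179, -0.832]
 mid [ 0.487 -0.112  0.01 ] j [-0.72  0.66  0.89  1.69 -0.05  1.28 -0.49]
  sim err0.0000 minmargin0.63 [-0.68, 0.76, 0.61, 1.67, 0.17, 1.39, 0.25]
```

Call:
carry_out --commands '[[[0.29,-0.09,0.13,0,0.06,0],[0.29,-0.09,0.13,0,0.06,0],[0.29,-0.09,0.13,0,0.06,0],[0.29,-0.09,0.13,0,0.06,0],[0.29,-0.09,0.13,0,0.06,0],[0.29,-0.09,0.13,0,0.06,0],[-0.03,-0.09,0,0.06,-0.24,-0.83],[-0.03,-0.09,0,0.06,-0.24,-0.83],[-0.03,-0.09,0,0.06,-0.24,-0.83],[-0.03,-0.09,0,0.06,-0.24,-0.83],[-0.03,-0.09,0,0.06,-0.24,-0.83],[-0.03,-0.09,0,0.06,-0.24,-0.83],[-0.03,-0.1,0.02,0.18,-0.18,-0.83],[-0.03,-0.1,0.02,0.18,-0.18,-0.83],[-0.03,-0.1,0.02,0.18,-0.18,-0.83],[-0.03,-0.1,0.02,0.18,-0.18,-0.83],[-0.03,-0.1,0.02,0.18,-0.18,-0.83],[-0.03,-0.1,0.02,0.18,-0.18,-0.83],[0,0,0,0,0,0]]]'

```text
clock: 19.43
position: [0.4768, -0.1143, 0.0147]
ee_rot: [0.502, 0.77, -0.392, -0.02]
ft_force: [-0.6, -0.3, -2.5]
grip_width: 0.647
grasp_force: 58.5
```

```bash
python3 chk.py; python3 - <<'E'
from turn import *
w=[]
for th,cl,n in((90,.008,9),(120,.006,11),(150,.003,11),(178,.003,9)): c,R,*_=pose(th,cl); w.append((c,R,n)); print(c)
seq(w)
E
```

```text
cup [ 0.5008 -0.0814  0.0538] [ 0.258 -0.966  0.022] ft [-0.6 -0.3 -2.5]
scene pred [322. 224.] [370. 264.] seen 323.0 235.0 331.0 251.95999999999998 105
top pred [295. 238.] [339. 273.] seen 310.0 238.0 338.0 264.0 577
[ 0.49420675 -0.09507989  0.05585155]
[ 0.49972489 -0.10855712  0.05469595]
[ 0.51299102 -0.12419964  0.05237217]
[ 0.52854508 -0.13549836  0.04672726]
cup now [ 0.5013 -0.0819  0.0544] axis [ 0.252 -0.967  0.025] j [-0.68  0.77  0.6   1.65  0.16  1.4   0.23]
N=9 row [-0.022, -0.051, 0.029, 0.161, -0.045, -0.566]
 mid [ 0.472 -0.122  0.019] j [-0.68  0.77  0.6   1.65  0.16  1.4   0.23]
  sim err0.0000 minmargin0.57 [-0.61, 0.81, 0.5, 1.63, 0.3, 1.49, 0.69]
N=11 row [-0.021, -0.033, 0.016, 0.133, 0.036, -0.454]
 mid [ 0.467 -0.14   0.027] j [-0.68  0.77  0.6   1.65  0.16  1.4   0.23]
  sim err0.0000 minmargin0.45 [-0.53, 0.89, 0.4, 1.55, 0.41, 1.61, 1.16]
N=11 row [-0.033, -0.032, 0.012, -0.0, -0.0, -0.455]
 mid [ 0.476 -0.157  0.03 ] j [-0.68  0.77  0.6   1.65  0.16  1.4   0.23]
  sim err0.0000 minmargin0.42 [-0.43, 0.89, 0.3, 1.51, 0.49, 1.64, 1.66]
N=9 row [-0.03, -0.047, 0.007, 0.0, 0.0, -0.519]
 mid [ 0.49  -0.171  0.026] j [-0.68  0.77  0.6   1.65  0.16  1.4   0.23]
  sim err0.0000 minmargin0.39 [-0.34, 0.91, 0.21, 1.46, 0.55, 1.67, 2.14]
```

Call:
carry_out --commands '[[[-0.02,-0.05,0.03,0.16,-0.05,-0.57],[-0.02,-0.05,0.03,0.16,-0.05,-0.57],[-0.02,-0.05,0.03,0.16,-0.05,-0.57],[-0.02,-0.05,0.03,0.16,-0.05,-0.57],[-0.02,-0.05,0.03,0.16,-0.05,-0.57],[-0.02,-0.05,0.03,0.16,-0.05,-0.57],[-0.02,-0.05,0.03,0.16,-0.05,-0.57],[-0.02,-0.05,0.03,0.16,-0.05,-0.57],[-0.02,-0.05,0.03,0.16,-0.05,-0.57],[-0.02,-0.03,0.02,0.13,0.04,-0.45],[-0.02,-0.03,0.02,0.13,0.04,-0.45],[-0.02,-0.03,0.02,0.13,0.04,-0.45],[-0.02,-0.03,0.02,0.13,0.04,-0.45],[-0.02,-0.03,0.02,0.13,0.04,-0.45],[-0.02,-0.03,0.02,0.13,0.04,-0.45],[-0.02,-0.03,0.02,0.13,0.04,-0.45]]]'

```text
clock: 20.87
position: [0.4669, -0.144, 0.0266]
ee_rot: [0.129, 0.853, -0.446, -0.237]
ft_force: [-0.0, -0.7, -1.6]
grip_width: 0.647
grasp_force: 58.7
```

```bash
cat > rim.py <<'E'
from turn import *
o=get_obs();R=Ro.from_quat(o["ee_rot"]);c=o["position"]+R.apply(dl)
print("rim low above mat",(c[2]+R.apply(rim)[:,2].min()-.003).round(4),"tool low",(c[2]+R.apply(pts)[:,2].min()-.003).round(4),"pitch",np.rad2deg(np.arcsin(R.apply(ax)[2])).round(1),"rim c",(c+.04*R.apply(ax)).round(4),"ft",o["ft_force"].round(1))
g=cv2.cvtColor(camera("scene")[:,:,::-1].copy(),cv2.COLOR_BGR2HSV); m=(abs(g[...,0].astype(int)-18)<10)&(g[...,1]>90)&(g[...,2]>40); m[:190]=0;m[320:]=0;m[:,:250]=0;m[:,390:]=0
k,l,st,ce=cv2.connectedComponentsWithStats(m.astype(np.uint8))
for i in range(1,k):
    if st[i,4]>3: print("gold px",ce[i].round(),st[i,4],back("scene",ce[i],.008).round(3))
E
python3 rim.py; python3 - <<'E'
from turn import *
w=[]
for th,cl,n in((120,.005,4),(150,.003,11),(178,.003,9)): c,R,*_=pose(th,cl); w.append((c,R,n))
seq(w)
E
```

```text
rim low above mat 0.0114 tool low 0.0045 pitch -28.4 rim c [ 0.5179 -0.1321  0.0352] ft [-0.  -0.7 -1.6]
cup now [ 0.4961 -0.1045  0.0539] axis [ 0.54  -0.693 -0.478] j [-0.55  0.88  0.42  1.56  0.36  1.58  0.99]
N=4 row [-0.024, -0.034, 0.007, 0.131, 0.04, -0.441]
 mid [ 0.468 -0.147  0.028] j [-0.55  0.88  0.42  1.56  0.36  1.58  0.99]
  sim err0.0000 minmargin0.45 [-0.53, 0.89, 0.4, 1.55, 0.41, 1.61, 1.16]
N=11 row [-0.032, -0.033, 0.011, -0.0, -0.0, -0.455]
 mid [ 0.475 -0.157  0.029] j [-0.55  0.88  0.42  1.56  0.36  1.58  0.99]
  sim err0.0000 minmargin0.42 [-0.42, 0.89, 0.3, 1.51, 0.49, 1.64, 1.66]
N=9 row [-0.03, -0.047, 0.007, 0.0, 0.0, -0.519]
 mid [ 0.49  -0.171  0.026] j [-0.55  0.88  0.42  1.56  0.36  1.58  0.99]
  sim err0.0000 minmargin0.39 [-0.34, 0.91, 0.21, 1.46, 0.55, 1.67, 2.13]
```

Call:
carry_out --commands '[[[-0.02,-0.03,0.01,0.13,0.04,-0.44],[-0.02,-0.03,0.01,0.13,0.04,-0.44],[-0.02,-0.03,0.01,0.13,0.04,-0.44],[-0.02,-0.03,0.01,0.13,0.04,-0.44],[-0.03,-0.03,0.01,0,0,-0.46],[-0.03,-0.03,0.01,0,0,-0.46],[-0.03,-0.03,0.01,0,0,-0.46],[-0.03,-0.03,0.01,0,0,-0.46],[-0.03,-0.03,0.01,0,0,-0.46],[-0.03,-0.03,0.01,0,0,-0.46]]]'

```text
clock: 21.75
position: [0.4755, -0.1573, 0.0289]
ee_rot: [-0.076, 0.845, -0.398, -0.348]
ft_force: [-0.2, 0.6, -2.1]
grip_width: 0.651
grasp_force: 58.8
```

```bash
python3 rim.py; python3 - <<'E'
from turn import *
w=[]
for th,cl,n in((150,.002,6),(178,.002,9)): c,R,*_=pose(th,cl); w.append((c,R,n))
seq(w)
E
```

```text
rim low above mat 0.0047 tool low 0.0095 pitch -50.9 rim c [ 0.5229 -0.1344  0.0227] ft [-0.2  0.6 -2.1]
cup now [ 0.5055 -0.1167  0.0539] axis [ 0.437 -0.451 -0.778] j [-0.47  0.9   0.33  1.51  0.45  1.63  1.42]
N=6 row [-0.032, -0.031, 0.011, 0.002, 0.002, -0.376]
 mid [ 0.479 -0.162  0.028] j [-0.47  0.9   0.33  1.51  0.45  1.63  1.42]
  sim err0.0000 minmargin0.42 [-0.42, 0.89, 0.29, 1.51, 0.49, 1.64, 1.66]
N=9 row [-0.03, -0.047, 0.007, 0.0, 0.0, -0.519]
 mid [ 0.49  -0.171  0.025] j [-0.47  0.9   0.33  1.51  0.45  1.63  1.42]
  sim err0.0000 minmargin0.39 [-0.33, 0.91, 0.2, 1.46, 0.55, 1.67, 2.13]
```

Call:
carry_out --commands '[[[-0.03,-0.03,0.01,0,0,-0.38],[-0.03,-0.03,0.01,0,0,-0.38],[-0.03,-0.03,0.01,0,0,-0.38],[-0.03,-0.03,0.01,0,0,-0.38],[-0.03,-0.03,0.01,0,0,-0.38],[-0.03,-0.03,0.01,0,0,-0.38],[0,0,0,0,0,0]]]'

```text
clock: 22.38
position: [0.4826, -0.1648, 0.0268]
ee_rot: [-0.175, 0.83, -0.354, -0.393]
ft_force: [-0.2, -0.0, -1.2]
grip_width: 0.643
grasp_force: 58.8
```

```bash
python3 rim.py; python3 - <<'E'
from turn import *
w=[]
for th,cl,n in((178,.003,9),): c,R,*_=pose(th,cl); w.append((c,R,n))
seq(w)
E
```

```text
rim low above mat 0.0023 tool low 0.0133 pitch -63.1 rim c [ 0.5258 -0.136   0.016 ] ft [-0.2 -0.  -1.2]
cup now [ 0.5124 -0.1236  0.0517] axis [ 0.334 -0.308 -0.891] j [-0.43  0.91  0.28  1.49  0.48  1.65  1.65]
N=9 row [-0.029, -0.05, 0.006, 0.001, 0.002, -0.521]
 mid [ 0.49  -0.17   0.026] j [-0.43  0.91  0.28  1.49  0.48  1.65  1.65]
  sim err0.0000 minmargin0.39 [-0.33, 0.91, 0.2, 1.46, 0.56, 1.67, 2.13]
```

Call:
carry_out --commands '[[[-0.03,-0.05,0.01,0,0,-0.52],[-0.03,-0.05,0.01,0,0,-0.52],[-0.03,-0.05,0.01,0,0,-0.52],[-0.03,-0.05,0.01,0,0,-0.52],[-0.03,-0.05,0.01,0,0,-0.52],[-0.03,-0.05,0.01,0,0,-0.52],[-0.03,-0.05,0,0,0,-0.52],[-0.03,-0.05,0,0,0,-0.52],[-0.03,-0.05,0,0,0,-0.55],[0,0,0,0,0,0],[0,0,0,0,0,0]]]'

```text
clock: 23.35
position: [0.4988, -0.1763, 0.0214]
ee_rot: [-0.372, 0.762, -0.248, -0.468]
ft_force: [-0.1, -0.1, -1.2]
grip_width: 0.643
grasp_force: 58.8
```

```bash
python3 rim.py; python3 - <<'E'
from turn import *
Rv=cupgrip(yaw,26,False); print(Rv.apply(ax)) 
seq([(np.array([.528,-.135,.0435]),Rv,4)])
cv2.imwrite("pics/pour.png",cv2.resize(camera("scene")[180:320,250:400,::-1],(750,600*14//12 if 0 else 600)))
E
```

```text
rim low above mat 0.0026 tool low 0.0244 pitch -88.3 rim c [ 0.5296 -0.136   0.0063] ft [-0.1 -0.1 -1.2]
[-2.32301306e-16 -2.36728984e-16 -1.00000000e+00]
cup now [ 0.5286 -0.1352  0.0463] axis [ 0.024 -0.017 -1.   ] j [-0.34  0.93  0.19  1.44  0.55  1.68  2.12]
N=4 row [-0.015, 0.004, 0.009, 0.0, 0.003, -0.079]
 mid [ 0.498 -0.176  0.02 ] j [-0.34  0.93  0.19  1.44  0.55  1.68  2.12]
  sim err0.0000 minmargin0.38 [-0.32, 0.91, 0.19, 1.46, 0.56, 1.67, 2.16]
```

View pics/pour.png

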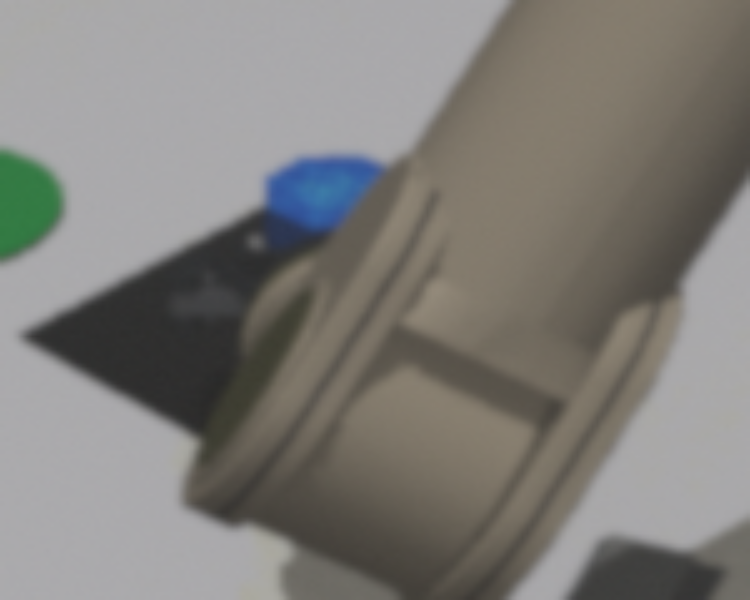

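The cup, at (325,190), is mouth down over the mat with no gold visible outside it. I'll lower gently until the rim touches.

Call:
carry_out --commands '[[[-0.01,0,0.01,0,0,-0.08],[-0.02,0,0.01,0,0,-0.08],[-0.02,0,0.01,0,0,-0.08],[-0.02,0,0.01,0,0,-0.06],[0,0,0,0,0,0],[0,0,0,0,0,0],[0,0,0,0,0,0]]]'

```text
clock: 24.03
position: [0.4988, -0.1766, 0.0183]
ee_rot: [-0.386, 0.756, -0.24, -0.472]
ft_force: [0.3, 0.3, -0.8]
grip_width: 0.649
grasp_force: 58.8
```

```bash
python3 rim.py; python3 - <<'E'
from turn import *
Rv=cupgrip(yaw,26,False)
seq([(np.array([.528,-.135,.0420]),Rv,3)])
E
```

```text
rim low above mat 0.0 tool low 0.0225 pitch -89.9 rim c [ 0.5287 -0.1354  0.0031] ft [ 0.3  0.3 -0.8]
cup now [ 0.5287 -0.1355  0.0431] axis [-0.001  0.002 -1.   ] j [-0.33  0.93  0.18  1.44  0.55  1.68  2.15]
N=3 row [-0.008, 0.007, 0.004, -0.0, 0.003, 0.006]
 mid [ 0.499 -0.176  0.018] j [-0.33  0.93  0.18  1.44  0.55  1.68  2.15]
  sim err0.0000 minmargin0.38 [-0.32, 0.91, 0.19, 1.46, 0.56, 1.67, 2.16]
```

Call:
carry_out --commands '[[[-0.02,0,0.01,0,0,0],[-0.02,0,0.01,0,0,0],[0,0,0,0,0,0],[0,0,0,0,0,0],[0,0,0,0,0,0]]]'

```text
clock: 24.5
position: [0.4989, -0.1766, 0.0176]
ee_rot: [-0.385, 0.756, -0.24, -0.472]
ft_force: [-0.6, 2.8, 6.5]
grip_width: 0.649
grasp_force: 59.5
```

```bash
python3 rim.py
```

```text
rim low above mat -0.0006 tool low 0.0218 pitch -89.9 rim c [ 0.5287 -0.1355  0.0024] ft [-0.6  2.8  6.5]
```

Contact came at the expected height with 6.5 N, so the rim is on the mat. Lift straight up.

Call:
carry_out --commands '[[[0.06,0,-0.03,0,0,0],[0.11,0,-0.05,0,0,0],[0.11,0,-0.05,0,0,0],[0.11,0,-0.06,0,0,0],[0.11,0,-0.05,0,0,0],[0.11,0,-0.06,0,0,0],[0.11,0,-0.05,0,0,0],[0.22,0,-0.11,0,0,0],[0.22,0,-0.11,0,0,0],[0.22,0,-0.11,0,0,0],[0.22,0,-0.1,0,0,0],[0.22,0,-0.11,0,0,0],[0.22,0,-0.11,0,0,0],[0.22,0,-0.1,0,0,0],[0.22,0,-0.11,0,0,0],[0,0,0,0,0,0]]]'

```text
clock: 25.88
position: [0.4996, -0.1768, 0.129]
ee_rot: [-0.385, 0.756, -0.24, -0.471]
ft_force: [0.8, -0.2, -1.2]
grip_width: 0.646
grasp_force: 58.8
```

```bash
python3 rim.py; python3 - <<'E'
from turn import *
g=cv2.cvtColor(camera("top")[:,:,::-1].copy(),cv2.COLOR_BGR2HSV); m=(abs(g[...,0].astype(int)-18)<10)&(g[...,1]>80)&(g[...,2]>30); m[:195]=0;m[300:]=0;m[:,:290]=0;m[:,400:]=0
print("top gold",m.sum()); ys,xs=np.nonzero(m)
if len(xs): print(xs.min(),xs.max(),ys.min(),ys.max())
seq([(np.array([.56,-.24,.15]),cupgrip(-2.3,26,False),10),(np.array([.5945,-.329,.13]),cupgrip(-2.35,26,False),8),(np.array([.5945,-.329,.05]),cupgrip(-2.35,26,False),8)])
E
```

```text
rim low above mat 0.1108 tool low 0.1333 pitch -89.8 rim c [ 0.5295 -0.1357  0.1139] ft [ 0.8 -0.2 -1.2]
top gold 67
338 346 252 263
cup now [ 0.5288 -0.1357  0.1519] axis [-0.     0.002 -1.   ] j [-0.35  0.77  0.21  1.45  0.59  1.79  2.24]
N=10 row [0.064, -0.211, 0.142, -0.086, 0.001, 0.044]
 mid [ 0.514 -0.227  0.126] j [-0.35  0.77  0.21  1.45  0.59  1.79  2.24]
  sim err0.0000 minmargin0.23 [-0.19, 0.85, 0.28, 1.3, 0.61, 1.78, 2.37]
N=8 row [0.001, -0.261, 0.144, -0.054, 0.0, 0.026]
 mid [ 0.543 -0.321  0.115] j [-0.35  0.77  0.21  1.45  0.59  1.79  2.24]
  sim err0.0000 minmargin0.12 [-0.06, 1.0, 0.31, 1.08, 0.62, 1.77, 2.48]
N=8 row [-0.225, -0.0, 0.11, 0.0, 0.0, 0.0]
 mid [ 0.559 -0.365  0.065] j [-0.35  0.77  0.21  1.45  0.59  1.79  2.24]
  sim err0.0000 minmargin0.13 [-0.04, 1.11, 0.29, 1.07, 0.6, 1.71, 2.4]
```

Call:
carry_out --commands '[[[0.06,-0.21,0.14,-0.09,0,0.04],[0.06,-0.21,0.14,-0.09,0,0.04],[0.06,-0.21,0.14,-0.09,0,0.04],[0.06,-0.21,0.14,-0.09,0,0.04],[0.06,-0.21,0.14,-0.09,0,0.04],[0.06,-0.21,0.14,-0.09,0,0.04],[0.06,-0.21,0.14,-0.09,0,0.04],[0.06,-0.21,0.14,-0.09,0,0.04],[0.06,-0.21,0.14,-0.09,0,0.04],[0.06,-0.21,0.14,-0.09,0,0.04],[0,-0.26,0.14,-0.05,0,0.03],[0,-0.26,0.14,-0.05,0,0.03],[0,-0.26,0.14,-0.05,0,0.03],[0,-0.26,0.14,-0.05,0,0.03],[0,-0.26,0.14,-0.05,0,0.03],[0,-0.26,0.14,-0.05,0,0.03],[0,-0.26,0.14,-0.05,0,0.03],[0,-0.26,0.14,-0.05,0,0.03],[0,0,0,0,0,0]]]'

```text
clock: 27.57
position: [0.5589, -0.3659, 0.1031]
ee_rot: [-0.326, 0.783, -0.203, -0.49]
ft_force: [-0.2, -0.6, -1.7]
grip_width: 0.648
grasp_force: 58.8
```

```bash
python3 rim.py; python3 - <<'E'
from turn import *
g=cv2.cvtColor(camera("top")[:,:,::-1].copy(),cv2.COLOR_BGR2HSV); m=(abs(g[...,0].astype(int)-18)<10)&(g[...,1]>80)&(g[...,2]>30); m[:195]=0;m[300:]=0;m[:,:290]=0;m[:,400:]=0
k,l,st,ce=cv2.connectedComponentsWithStats(m.astype(np.uint8))
for i in range(1,k): print("gold",st[i],back("top",ce[i],.008).round(3))
seq([(np.array([.5945,-.329,.05]),cupgrip(-2.35,26,False),10)])
E
```

```text
rim low above mat 0.0847 tool low 0.1072 pitch -89.9 rim c [ 0.5947 -0.3299  0.0877] ft [-0.2 -0.6 -1.7]
gold px [322. 251.] 158 [[ 0.514 -0.136  0.008]]
gold [338 238  12  26 198] [[ 0.513 -0.139  0.008]]
cup now [ 0.5951 -0.3272  0.1279] axis [-0.001  0.001 -1.   ] j [-0.07  1.02  0.3   1.08  0.61  1.78  2.45]
N=10 row [-0.173, -0.003, 0.089, 0.002, 0.0, 0.001]
 mid [ 0.559 -0.364  0.064] j [-0.07  1.02  0.3   1.08  0.61  1.78  2.45]
  sim err0.0000 minmargin0.15 [-0.04, 1.11, 0.29, 1.07, 0.6, 1.71, 2.4]
```

The gold heap is on the mat at about (0.513, -0.139), and its area is enough for all four inserts. Lower the cup to the pad.

Call:
carry_out --commands '[[[-0.2,0,0.1,0,0,0],[-0.2,0,0.1,0,0,0],[-0.2,0,0.1,0,0,0],[-0.2,0,0.1,0,0,0],[-0.2,0,0.1,0,0,0],[-0.2,0,0.1,0,0,0],[-0.2,0,0.1,0,0,0],[-0.2,0,0.1,0,0,0],[-0.1,0,0.04,0,0,0],[-0.07,0,0.03,0,0,0],[0,0,0,0,0,0],[0,0,0,0,0,0]]]'

```text
clock: 28.67
position: [0.5595, -0.363, 0.0249]
ee_rot: [-0.327, 0.783, -0.204, -0.489]
ft_force: [-0.2, -1.0, -0.8]
grip_width: 0.648
grasp_force: 58.8
```

```bash
python3 rim.py|head -1; python3 - <<'E'
from turn import *
seq([(np.array([.5945,-.329,.0425]),cupgrip(-2.35,26,False),4)])
E
```

```text
rim low above mat 0.0067 tool low 0.0291 pitch -89.9 rim c [ 0.5952 -0.3269  0.0097] ft [-0.2 -1.  -0.8]
cup now [ 0.5954 -0.327   0.05  ] axis [-0.     0.001 -1.   ] j [-0.06  1.12  0.28  1.07  0.59  1.72  2.38]
N=4 row [-0.036, -0.005, 0.032, 0.002, 0.001, 0.001]
 mid [ 0.559 -0.364  0.021] j [-0.06  1.12  0.28  1.07  0.59  1.72  2.38]
  sim err0.0000 minmargin0.20 [-0.04, 1.12, 0.29, 1.06, 0.6, 1.71, 2.4]
```

Call:
carry_out --commands '[[[-0.04,0,0.03,0,0,0],[-0.04,0,0.03,0,0,0],[-0.04,0,0.02,0,0,0],[-0.01,0,0.01,0,0,0],[0,0,0,0,0,0],[0,0,0,0,0,0],[0,0,0,0,0,0]]]'

```text
clock: 29.3
position: [0.5588, -0.3637, 0.0188]
ee_rot: [-0.327, 0.783, -0.204, -0.489]
ft_force: [-0.1, 0.6, 3.3]
grip_width: 0.643
grasp_force: 59.1
```

```bash
python3 rim.py|head -1
```

```text
rim low above mat 0.0005 tool low 0.0229 pitch -89.9 rim c [ 0.5945 -0.3276  0.0035] ft [-0.1  0.6  3.3]
```

Contact (3.3 N). Open, then pull straight back along the fingers.

Call:
carry_out --commands '[[[0,0,0,0,0,0],[0,0,0,0,0,0],[0,0,0,0,0,0],[0,0,0,0,0,0],[0,0,0,0,0,0],[0,0,0,0,0,0],[0,0,-0.1,0,0,0],[0,0,-0.2,0,0,0],[0,0,-0.3,0,0,0],[0,0,-0.4,0,0,0],[0,0,-0.4,0,0,0],[0,0,-0.4,0,0,0],[0,0,-0.4,0,0,0],[0,0,-0.4,0,0,0],[0.2,0,-0.4,0,0,0],[0.3,0,-0.3,0,0,0],[0.3,0,-0.3,0,0,0],[0,0,0,0,0,0],[0,0,0,0,0,0],[0,0,0,0,0,0]]]' --hand -1

```text
clock: 31.02
position: [0.6396, -0.2821, 0.1104]
ee_rot: [-0.327, 0.783, -0.203, -0.489]
ft_force: [0.2, 0.4, -1.0]
grip_width: 1.002
grasp_force: 0.0
```

```bash
python3 - <<'E'
from h import *
print(get_obs()["position"],get_obs()["joint_pos"].round(2))
I={n:camera(n)[:,:,::-1] for n in P}
cv2.imwrite("pics/end.png",np.hstack([cv2.resize(I["scene"][160:310,190:390],(400,300)),cv2.resize(I["top"][180:300,290:450],(400,300))]))
E
```

```text
[ 0.63960312 -0.28211387  0.11041885] [-0.11  1.19  0.29  0.72  0.57  1.99  2.5 ]
```

View pics/end.png

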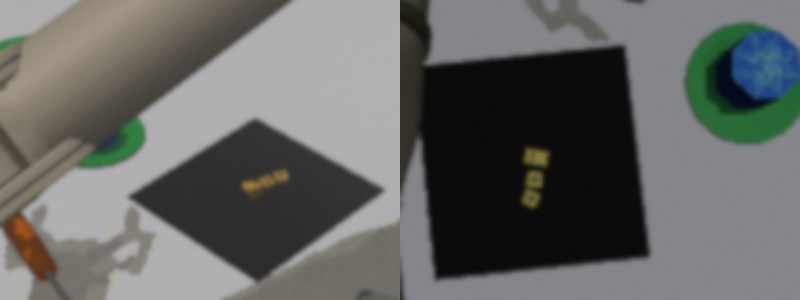

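The cup stands mouth down on the small green pad, at (768,65) in the top crop. The inserts lie together near the mat's middle at (535,180), the upper patch looking like two side by side. A numeric check of both before handing in.

```bash
python3 - <<'E'
from h import *
I=camera("top")[:,:,::-1].copy(); g=cv2.cvtColor(I,cv2.COLOR_BGR2HSV)
m=blob((abs(g[...,0].astype(int)-108)<20)&(g[...,1]>90)&(g[...,2]>70),(437,206)); ys,xs=np.nonzero(m); u=[(xs.min()+xs.max())/2,(ys.min()+ys.max())/2]; print("cup base",back("top",u,.084),np.ptp(xs),np.ptp(ys))
c=I[232:270,330:356]
cv2.imwrite("pics/gold.png",cv2.resize(np.hstack([c,camera("scene")[235:273,300:346,::-1]]),None,fx=11,fy=11,interpolation=cv2.INTER_CUBIC))
gm=(abs(g[...,0].astype(int)-18)<12)&(g[...,1]>70)&(g[...,2]>25); gm=gm[225:275,325:360]
for r in gm.astype(int): 
    if r.any(): print("".join(".#"[v] for v in r))
E
```

```text
cup base [[ 0.59548455 -0.32734537  0.084     ]] 26 27
................##.................
...............#########...........
..............###########..........
..............############.........
..............###########..........
..............###########..........
..............###########..........
..............###########..........
...............##########..........
.................#######...........
...............########............
...............########............
...............########............
..............#########............
..............#########............
..............#########............
..............#########............
..............########.............
..............#######..............
..............########.............
.............#########.............
.............#########.............
.............#########.............
.............########..............
..............#######..............
................####...............
```

```bash
python3 -c "
from workcell import *
print(hand_in())"
```

```text
the job is handed in; nothing more can be done
None
```

I poured the gold inserts in a small heap about 15 mm from the mat's centre and stood the empty blue cup mouth down about 2 mm off the centre of the small green pad. I released it and handed in at about 31 s. The heap's area fits four inserts, but I could pick out only three patches, so the count of four is not confirmed.

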